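# Load the staple magazine

### The arm

A 6-joint arm with a two-finger parallel gripper is mounted at the origin on a cart in front of the work surface, level with it; the furniture and walls round the work are solid. World frame = base frame: x ahead of the robot, y to its left, z up, the work surface at z = 0. Lengths are in m, angles in rad, forces in N, time in s.
With the tool pointing down it reaches from about 0.375 to 0.9 m from the base axis. Payload 3.1 kg.
Tool frame: the origin (TCP) lies at the very end of the fingers, on their centre line; the grasp point (between the pads) lies 19 mm behind it; z points along the fingers, y is the line along which they close (so a half turn about z gives the same grasp; the last joint's range is limited). The gripper opens to 87 mm and grips with 3 to 60 N. Pads are 19 mm wide; open, the fingers measure 117 mm over their backs; the gripper's body (75 mm by 190 mm) begins 51 mm behind the grasp point.
Start: joints at [0.991, 0.527, 1.433, -0, 1.181, -0.178], TCP at [0.244, 0.575, 0.187] pointing down, gripper open.
Joint ranges: [-3.08, 3.08], [-0.75, 2.2], [0.22, 2.44], [-1.43, 4.57], [0, 2.65], [-2.85, 2.85]. Speed limits (rad/s): [2.79, 2.79, 3.14, 3.14, 3.14, 3.14].

### API

Orientations are given as a unit quaternion [x, y, z, w].
In Python, from rig import robot gives the robot as it stands. The module is installed in compiled form; this text tells all that it offers.
- The arm moves only by the tool servo_tool, never from a script. Its argument "rows" is one flat list of numbers, 5 for each row, row after row: the closure, from -1 (fully open) to 1 (shut), so that 0 is half open, then the shift along the tool's x, y, z in m, then the turn about the tool's z in degrees. A call has 1 to 5 rows; each row shifts and turns the commanded pose from where the row before left it, along the tool's axes as they then stand; what a row does not reach is not made up. A row lasts 1/12 s, in which the tool goes at most 41.7 mm and 7.16 degrees, less where a joint would pass 70% of its speed; a pose out of reach is approached as far as the arm can. A call with a gripper value outside its range is refused whole. The fingers move at their own pace and stop on an object; "newtons" is the grip in N (left out, the last holds). Time passes only in rows, so rows that do not move let the fingers close. It gives the time, the measured TCP pose, the force, the opening and the grip force at its end, in the units of the state.
- robot.get_obs(): the state, without advancing time (a new reading comes with each control period).
- robot.camera(name): name is "scene" or "top"; returns a dict with "pixels" (400x640x3 uint8, red, green, blue), "intrinsics" (3x3 intrinsics, pixels), "rvec" (rotation vector, rad) and "tvec" (3), from world to camera coordinates, as OpenCV has them. Camera axes: x right, y down, z forward; pixel columns grow to the right and rows downward; lengths in m; the calibration is good to about 2 mm. A picture is of the moment at which its call begins. There is no depth.
- robot.hand_in(): hands the job in; it is judged then, once.
Trained networks look in a picture, given as the dict that the camera call returned (one of the last four; its "shot" number tells which), for a name from the list of things; names that differ only in an ending like _2 or _b are one class to them, and where a whole thing is asked for, a point or a joint stands for the part that bears it (a point fixed in the world has none). Each returns a list of dicts, best first, with "score" (0 to 1); they miss things now and then, are a little off and sometimes report something else, mostly with a low value. They report only what shows in the picture. A call takes as long as a camera call. They do not tell look-alikes from the thing itself.
- robot.spot_in(picture, query): "at" ([x, y, z] in m, in world coordinates, good to about 4 mm: the middle of the surface that is visible of it).
- robot.outline_of(picture, query): "region" (400x640 bool, what is visible of it).
- robot.place_of(picture, query): "at" ([x, y, z] in m, in world coordinates, good to about 4 mm: a listed point, or the origin of a listed thing).
The state is a dict: "time": time; "q": joint angles; "joint_velocities": joint speeds; "joint_torque": joint torques, N m; "position": TCP position; "tool_rot": TCP orientation; "ft_force": force on the tool from outside, world axes, zero at the start; "moment": the same for the moment, N m; "grip_width": finger opening in m; "grip_force": force on a finger pad.
Only numpy, scipy, OpenCV 4.12 (cv2) and the standard library are available. Lean on these libraries where they do the work, as an engineer would, in place of code of your own. Each camera call takes 0.05 s, during which the arm holds its last target. There are 200 camera calls.

### The job

Load the staple magazine: swing its keeper rail right up, take every staple strip out of the plywood box and seat them all, crowns up and end to end, flat in the magazine's channel between the front lip and the spring follower, then swing the rail fully down over them. Do not push the other things on the bench about.

Things in the scene. Friction and masses are not known exactly. Their poses are not given: they have to be found in the camera images.
- magazine: steel staple magazine fixed to the bench. +x runs along its channel from the front lip past the rail hinge to the rear, z up; origin at bench height under the lip's inner face, y = 0 on the centre line. Base plate 10 mm high, 96 mm wide, x = -28 to 307 mm. Channel: floor 14 mm above the bench, 38 mm wide, walls upright to 9 mm above the floor, then flared outward to 16 mm above it (54 mm over all)
- lip (a point): top of the inner face of the front lip, 8 mm above the channel floor, 6 mm thick; axes as the magazine's. A strip held 10 to 12 mm above the floor passes over it, can push back the follower (or strips already in, which slide) with its end, and is lowered behind the lip; when let go it is pushed up to the lip. The channel takes four strips end to end
- follower (a joint): spring follower, a black block 33 mm wide and 32 mm high that slides in the channel; 0 relaxed, where its face stands 30 mm behind the front lip; grows (m) as it is pushed back, to 0.222 at most. The spring pushes it forward with 3.6 N at 0 and 5.4 N at the far end
- follower_face (a point): middle of the follower's front face; axes as the magazine's
- rail (a joint): keeper rail, a steel bar 26 mm wide hinged across the rear part of the channel; 0 fully down over the channel (2 mm clear of seated strips), grows (rad) as its front end is lifted, 1.5 fully up; stays where it is left (stiff hinge, about 2 N at the knob)
- rail_knob (a point): centre of the black ball knob, 24 mm across, on a thin stem at the free end of the rail, 252 mm from the hinge axis and 56 mm above the bench when the rail is down (then at x = -12 mm of the magazine)
- rail_hinge (a point): middle of the rail's hinge axis, 240 mm behind the front lip and 56 mm above the bench; the axis runs along the magazine's y, axes as the magazine's
- strip_box: open plywood box fixed to the bench, 220 x 208 mm (x, y), 36 mm high, walls and floor 6 mm; origin at the centre of its underside. Strips stand in it crown up along its x, in 2 x 2 places 100 mm apart in x, 84 mm in y; a loose centre punch between them does not matter. Fixed mesh screens 260 mm high stand on the bench at its left (along y = 0.26 m from x = 0.48 m on) and behind it (along x = 0.78 m)
- strip_1: stick of glued wide-crown staples, plain steel, a square bar 60 mm long (x) x 34 mm wide (y) x 36 mm high (z), finely grooved across, smooth crown on top, 0.12 kg; symmetric end for end; origin at the centre of its underside. Three or all of the four strips are present
- strip_2: stick of glued wide-crown staples, plain steel, a square bar 60 mm long (x) x 34 mm wide (y) x 36 mm high (z), finely grooved across, smooth crown on top, 0.12 kg; symmetric end for end; origin at the centre of its underside. Three or all of the four strips are present
- strip_3: stick of glued wide-crown staples, plain steel, a square bar 60 mm long (x) x 34 mm wide (y) x 36 mm high (z), finely grooved across, smooth crown on top, 0.12 kg; symmetric end for end; origin at the centre of its underside. Three or all of the four strips are present
- strip_4: stick of glued wide-crown staples, plain steel, a square bar 60 mm long (x) x 34 mm wide (y) x 36 mm high (z), finely grooved across, smooth crown on top, 0.12 kg; symmetric end for end; origin at the centre of its underside. Three or all of the four strips are present
- offcut: pine offcut, 46 x 120 x 30 mm, a bystander to be left alone; origin at the centre of its underside
- pliers: combination pliers with red handles, 64 x 160 x 12 mm, a bystander to be left alone; origin at the centre of its underside
There are look-alikes about, which are no part of the job. Leave any yellow look-alike of the strip_4 alone. Leave any purple look-alike of the strip_1 alone.

How it is judged:
By the outcome, as a careful person would: the job done as asked, in the order asked, and still so for the second after the job is handed in, with the robot touching nothing.
Of strip_1, strip_2, strip_3, strip_4 only 3 to 4 are there at a start; the rules pass over those that are not, and their reading is None.
At some moment in a run one of strip_1, strip_2, strip_3, strip_4 may be knocked a few centimetres aside while the robot is not near it.
Once in a run the grip may slacken for a moment while it holds something.
It also fails if it takes over 208 s, if anything falls off the work surface, if the arm or the gripper's body presses on something with over 40 N, if the wrist force passes 120 N, or if a joint passes its speed limit or range.

## Working session

There is one attempt and no reset: what is moved stays moved. The work goes in short steps, Python scripts to look and compute and a tool call to move; the robot and the scene stay as the last step left them, time stands still between calls to the robot, and variables do not carry over. Pictures are saved under pics/ and viewed, at most 14 in all, crops included, and the job is handed in when it is done.

Besides the shell and the picture viewer there is one more tool, called after ">>>" as a command line: name --argument value ..., lists and objects as JSON in quotes. servo_tool: Moves the arm, as the interface text tells. Its arguments: {"type":"object","properties":{"rows":{"type":"array","items":{"type":"number"}},"newtons":{"type":"number"}},"required":["rows"]}

```bash
mkdir -p pics; cat > h.py <<'E'
import numpy as np,cv2
from scipy.spatial.transform import Rotation as R
from rig import robot
np.set_printoptions(precision=4,suppress=True)
def shot(n,f=None):
    c=robot.camera(n)
    if f: cv2.imwrite('pics/'+f,c['pixels'][:,:,::-1])
    return c
def ray(c,uv,z):
    M=cv2.Rodrigues(np.array(c['rvec'],float))[0];t=np.array(c['tvec'],float).ravel();K=np.array(c['intrinsics'])
    o=-M.T@t;d=M.T@np.linalg.inv(K)@np.array([uv[0],uv[1],1.0]);return o+d*(z-o[2])/d[2]
def proj(c,p):
    return cv2.projectPoints(np.array([p],float),np.array(c['rvec'],float),np.array(c['tvec'],float),np.array(c['intrinsics']),None)[0].ravel()
def st():
    o=robot.get_obs();print('t',o['time'],'p',np.array(o['position']),'rpy',R.from_quat(o['tool_rot']).as_euler('xyz',degrees=True),'R',R.from_quat(o['tool_rot']).as_matrix().round(3).tolist(),'w',o['grip_width'],'F',np.array(o['ft_force']));return o
E
python3 - <<'E'
from h import *
o=st()
for n in('scene','top'):
    c=shot(n,n+'1.png')
    for q in('magazine','lip','follower_face','rail_knob','rail_hinge','strip_box','strip_1','offcut','pliers'):
        print(n,q,[(round(d['score'],2),np.array(d['at']).round(4).tolist(),proj(c,d['at']).round().tolist()) for d in robot.place_of(c,q)])
E
```

```text
t 0.0 p [0.2439 0.5745 0.186 ] rpy [-179.8778   -0.022   156.9802] R [[-0.92, 0.391, -0.001], [0.391, 0.92, -0.002], [0.0, -0.002, -1.0]] w 0.08691302548609567 F [0.4293 0.3691 0.1586]
scene magazine [(0.92, [0.4739, -0.2421, -0.0003], [319.0, 236.0]), (0.35, [0.5275, 0.0753, 0.0051], [262.0, 158.0])]
scene lip [(0.77, [0.4739, -0.2463, 0.0258], [320.0, 231.0])]
scene follower_face [(0.41, [0.4712, -0.2736, 0.0311], [326.0, 237.0]), (0.21, [0.4777, -0.482, 0.052], [392.0, 289.0])]
scene rail_knob [(0.74, [0.472, -0.2302, 0.0762], [315.0, 214.0])]
scene rail_hinge [(0.85, [0.4797, -0.484, 0.0528], [393.0, 289.0])]
scene strip_box [(0.95, [0.5737, 0.0221, -0.0047], [286.0, 163.0])]
scene strip_1 [(0.93, [0.634, 0.0532, 0.0064], [296.0, 145.0]), (0.78, [0.5112, -0.0123, 0.0067], [275.0, 177.0]), (0.67, [0.5264, 0.0745, 0.0038], [262.0, 158.0]), (0.61, [0.3597, -0.0586, -0.0006], [239.0, 216.0]), (0.59, [0.3398, -0.1875, -0.0022], [262.0, 252.0])]
scene offcut [(0.6, [0.6988, -0.2113, -0.0004], [375.0, 186.0])]
scene pliers [(0.91, [0.7181, -0.3521, -0.0009], [418.0, 213.0])]
top magazin
[... 274 characters left out ...]
0, 217.0])]
top rail_knob [(0.67, [0.4685, -0.2324, 0.074], [330.0, 217.0])]
top rail_hinge [(0.57, [0.4789, -0.4837, 0.053], [431.0, 214.0])]
top strip_box [(0.74, [0.5742, 0.0268, -0.0007], [233.0, 181.0]), (0.5, [0.5123, -0.0153, 0.0033], [247.0, 204.0])]
top strip_1 [(0.77, [0.3376, -0.19, -0.001], [313.0, 271.0]), (0.73, [0.3566, -0.0568, 0.0009], [261.0, 264.0]), (0.66, [0.5239, 0.0784, 0.0096], [211.0, 199.0]), (0.64, [0.5113, -0.0141, 0.0052], [247.0, 204.0]), (0.57, [0.6322, 0.0557, 0.0048], [222.0, 159.0])]
top offcut [(0.93, [0.6981, -0.2168, -0.0003], [324.0, 137.0])]
top pliers [(0.76, [0.7175, -0.3517, 0.0027], [374.0, 130.0]), (0.42, [0.4767, -0.2727, 0.0301], [346.0, 216.0])]
```

View pics/scene1.png

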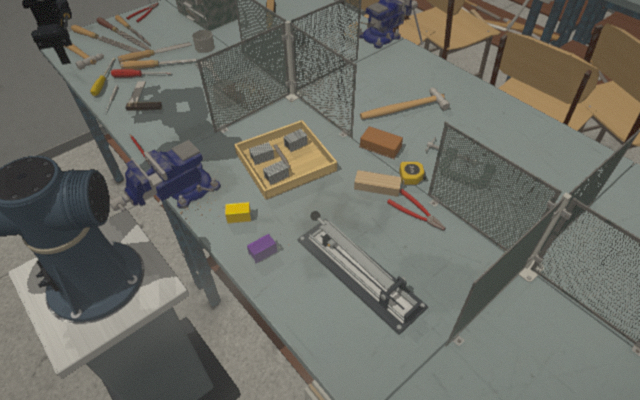

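```bash
python3 - <<'E'
import cv2
a=cv2.imread('pics/top1.png');cv2.imwrite('pics/top1c.png',cv2.resize(a[110:300,180:450],None,fx=2.9,fy=2.9,interpolation=cv2.INTER_CUBIC))
E
```

```text
(no output)
```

View pics/top1c.png

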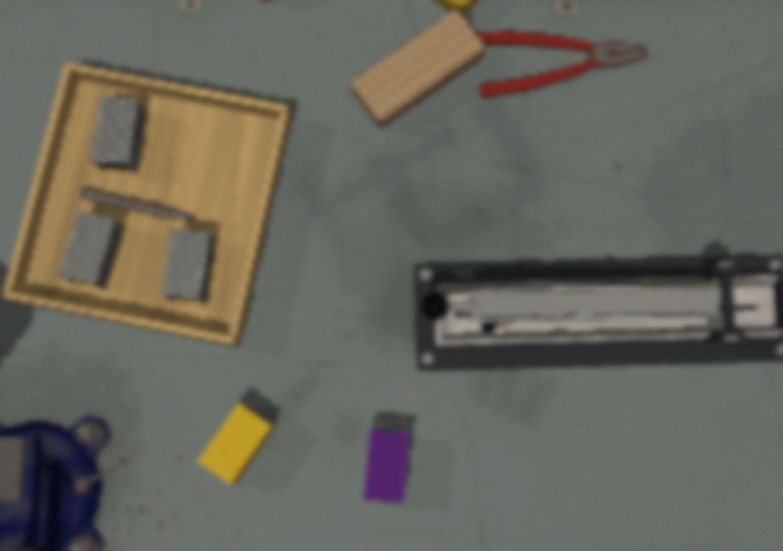

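Scene: three plain grey strips are in the box at scene (262,153), (295,139) and (276,171); the fourth place is empty. The things that could be mistaken for a strip are yellow (238,212) and purple (262,248), both outside the box. The crop confirms the choice: the grey ones, at crop (90,250), (118,130) and (188,262). The knob reads about 75 mm high, so the rail is slightly raised. Next I'll refine the poses by fitting silhouettes.

```bash
cat >> h.py <<'E'
from scipy.optimize import minimize
def mask(c,pts):
    M=cv2.Rodrigues(np.array(c['rvec'],float))[0]
    uv=cv2.projectPoints(pts,np.array(c['rvec'],float),np.array(c['tvec'],float),np.array(c['intrinsics']),None)[0].reshape(-1,2)
    m=np.zeros((1600,2560),np.uint8);cv2.fillConvexPoly(m,cv2.convexHull(((uv+.5)*4-.5).astype(np.float32)).round().astype(np.int32),255)
    return cv2.resize(m,(640,400),interpolation=cv2.INTER_AREA)/255.
def fit(views,x0,lo,hi):
    "views: [(cam,region)]; box lo..hi in own frame; x0=x,y,yaw(deg); z from lo/hi"
    P=np.array([[a,b,z] for a in(lo[0],hi[0]) for b in(lo[1],hi[1]) for z in(lo[2],hi[2])],float)
    def f(x):
        Q=P@R.from_euler('z',x[2],degrees=True).as_matrix().T+[x[0],x[1],0];s=0
        for c,r in views:
            m=mask(c,Q);s+=1-np.minimum(m,r).sum()/np.maximum(m,r).sum()
        return s/len(views)
    S=np.array([x0]+[np.array(x0)+d for d in([.006,0,0],[0,.006,0],[0,0,8])])
    r=minimize(f,x0,method='Nelder-Mead',options=dict(initial_simplex=S,xatol=1e-4,fatol=1e-4,maxiter=150));return r.x,r.fun
def nearest(c,L,p,key=lambda d:d['region']):
    best=None
    for d in L:
        v,u=np.nonzero(d['region'])
        e=np.hypot(u.mean()-p[0],v.mean()-p[1])
        if best is None or e<best[0]: best=(e,d['region'])
    return best
def strips(ps,zb=.006,yaw=-12,names=('scene','top'),f=None):
    V=[]
    for n in names:
        c=shot(n,(n+f) if f else None);V.append((c,robot.outline_of(c,'strip_1')))
    out=[]
    for p in ps:
        v=[]
        for c,L in V:
            b=nearest(c,L,proj(c,[p[0],p[1],zb+.02])) if L else None
            if b and b[0]<14: v.append((c,b[1]))
        if not v: print(p,'not seen');continue
        x,e=fit(v,[p[0],p[1],yaw],[-.03,-.017,zb],[.03,.017,zb+.036]);print('strip',p,'->',x.round(4),'err',round(e,3),len(v));out.append(x)
    return out
E
python3 - <<'E'
from h import *
c=shot('top');r=robot.outline_of(c,'magazine')[0]['region']
print(fit([(c,r)],[.474,-.244,-89],[-.028,-.048,0],[.307,.048,.010]))
strips([(.511,-.013),(.525,.076),(.633,.054)])
for n in('scene','top'):
    c=shot(n)
    for q in('rail_knob','lip','rail_hinge'): print(n,q,[(d['score'],np.array(d['at'])) for d in robot.place_of(c,q)][:2])
E
```

```text
(array([  0.4724,  -0.2436, -88.0932]), np.float64(0.03061264371559791))
strip (0.511, -0.013) -> [ 0.5141 -0.0136 -8.5935] err 0.093 2
strip (0.525, 0.076) -> [  0.5278   0.0731 -13.8589] err 0.084 2
strip (0.633, 0.054) -> [ 0.6352  0.0554 -3.6763] err 0.09 2
scene rail_knob [(0.58, array([ 0.4742, -0.233 ,  0.0731]))]
scene lip [(0.56, array([ 0.4713, -0.2471,  0.022 ]))]
scene rail_hinge [(0.73, array([ 0.4804, -0.4837,  0.0537]))]
top rail_knob [(0.7, array([ 0.4648, -0.2317,  0.0717])), (0.26, array([0.6344, 0.0582, 0.0043]))]
top lip [(0.64, array([ 0.476 , -0.2418,  0.0235])), (0.3, array([ 0.4683, -0.2365,  0.0725]))]
top rail_hinge [(0.6, array([ 0.4802, -0.484 ,  0.0513]))]
```

>>> servo_tool --rows '[-1, 0, 0, -0.0135, 6.53, -1, 0, 0, -0.0135, 6.53, -1, 0, 0, -0.0135, 6.53, -1, 0, 0, -0.0135, 6.53, -1, 0, 0, -0.0135, 6.53]'

```text
time: 2.12
position: [0.2443, 0.5751, 0.255]
tool_rot: [0.469, 0.883, -0.0, 0.0]
ft_force: [-0.1, -0.3, 0.8]
grip_width: 0.0871
grip_force: 0.0
```

>>> servo_tool --rows '[-1, 0, 0, -0.0135, 6.53, -1, 0, 0, -0.0135, 6.53, -1, 0, 0, -0.0135, 6.53, -1, 0, 0, -0.0135, 6.53, -1, 0, 0, -0.0135, 6.53]'

```text
time: 2.53
position: [0.2443, 0.5751, 0.3226]
tool_rot: [0.699, 0.715, -0.0, -0.0]
ft_force: [-0.7, -0.1, 0.0]
grip_width: 0.0875
grip_force: 0.0
```

>>> servo_tool --rows '[-0.2, -0.037, 0.0093, 0, 0, -0.2, -0.037, 0.0093, 0, 0, -0.2, -0.037, 0.0093, 0, 0, -0.2, -0.037, 0.0093, 0, 0, -0.2, -0.037, 0.0093, 0, 0]'

```text
time: 2.95
position: [0.2962, 0.39, 0.322]
tool_rot: [0.696, 0.718, 0.0, 0.0]
ft_force: [0.5, -0.3, 0.4]
grip_width: 0.0612
grip_force: 0.0
```

>>> servo_tool --rows '[-0.2, -0.037, 0.0093, 0, 0, -0.2, -0.037, 0.0093, 0, 0, -0.2, -0.037, 0.0093, 0, 0, -0.2, -0.037, 0.0093, 0, 0, -0.2, -0.037, 0.0093, 0, 0]'

```text
time: 3.37
position: [0.3482, 0.2064, 0.3222]
tool_rot: [0.696, 0.718, 0.0, 0.0]
ft_force: [-0.4, 0.3, 0.4]
grip_width: 0.0524
grip_force: 0.0
```

>>> servo_tool --rows '[-0.2, -0.037, 0.0093, 0, 0, -0.2, -0.037, 0.0093, 0, 0, -0.2, -0.037, 0.0093, 0, 0, -0.2, -0.037, 0.0093, 0, 0, -0.2, -0.037, 0.0093, 0, 0]'

```text
time: 3.78
position: [0.4001, 0.0227, 0.3223]
tool_rot: [0.697, 0.717, 0.0, 0.0]
ft_force: [2.0, 0.6, -0.2]
grip_width: 0.0522
grip_force: 0.0
```

>>> servo_tool --rows '[-0.2, -0.037, 0.0093, 0, 0, -0.2, -0.037, 0.0093, 0, 0, -0.2, -0.037, 0.0093, 0, 0, -0.2, -0.037, 0.0093, 0, 0, -0.2, -0.037, 0.0093, 0, 0]'

```text
time: 4.2
position: [0.4521, -0.161, 0.3222]
tool_rot: [0.697, 0.717, 0.0, 0.0]
ft_force: [0.3, 0.1, -0.2]
grip_width: 0.0521
grip_force: 0.0
```

```bash
cat >> h.py <<'E'
M0=np.array([.4727,-.2437]);MY=-88.3
mx=np.array([np.cos(np.radians(MY)),np.sin(np.radians(MY))]);my=np.array([-mx[1],mx[0]])
def to(x,y,z,yaw=None):
    "report shift in the tool axes (first turn, then shift) to reach TCP x,y,z with tool-x yaw"
    o=robot.get_obs();Rm=R.from_quat(o['tool_rot']).as_matrix();yw=np.degrees(np.arctan2(Rm[1,0],Rm[0,0]));p=np.array(o['position'])
    t=0 if yaw is None else (yw-yaw+180)%360-180
    yf=np.radians(yw-t);d=np.array([x,y,z])-p
    print('t %.2f'%o['time'],'p',p,'yaw %.2f'%yw,'w %.4f gf %.1f'%(o['grip_width'],o['grip_force']),'F',np.array(o['ft_force']).round(1),'mag',(p[:2]-M0)@mx*1e3,(p[:2]-M0)@my*1e3)
    print('  turn %.2f shift x %.4f y %.4f z %.4f'%(t,d[0]*np.cos(yf)+d[1]*np.sin(yf),d[0]*np.sin(yf)-d[1]*np.cos(yf),-d[2]))
def mag(x,y,z,yaw=91.7): q=M0+mx*x+my*y;to(q[0],q[1],z,yaw)
E
python3 -c "
from h import *
mag(-.012,0,.064)"
```

```text
t 4.20 p [ 0.4521 -0.161   0.3222] yaw 91.64 w 0.0521 gf 0.0 F [ 0.3  0.1 -0.2] mag -83.2740568394807 -18.18580808506182
  turn -0.06 shift x -0.0713 y 0.0182 z 0.2582
```

>>> servo_tool --rows '[-0.2, -0.0357, 0.0091, 0, 0, -0.2, -0.0356, 0.0091, 0, 0, -0.2, 0, 0, 0.035, 0, -0.2, 0, 0, 0.035, 0, -0.2, 0, 0, 0.035, 0]'

```text
time: 4.62
position: [0.4726, -0.231, 0.2162]
tool_rot: [0.697, 0.717, 0.0, 0.001]
ft_force: [0.4, -0.1, -0.4]
grip_width: 0.0521
grip_force: 0.0
```

>>> servo_tool --rows '[-0.2, 0, 0, 0.035, 0, -0.2, 0, 0, 0.035, 0, -0.2, 0, 0, 0.035, 0, -0.2, 0, 0, 0.028, 0, -0.2, 0, 0, 0.02, 0]'

```text
time: 5.03
position: [0.4711, -0.2289, 0.0614]
tool_rot: [0.697, 0.717, -0.0, -0.002]
ft_force: [0.6, 0.5, -0.3]
grip_width: 0.0525
grip_force: 0.0
```

>>> servo_tool --rows '[1, 0, 0, 0, 0, 1, 0, 0, 0, 0, 1, 0, 0, 0, 0, 1, 0, 0, 0, 0, 1, 0, 0, 0, 0]' --newtons 15

```text
time: 5.45
position: [0.4734, -0.2306, 0.0656]
tool_rot: [0.697, 0.717, 0.0, 0.002]
ft_force: [0.7, 1.1, -0.5]
grip_width: 0.0264
grip_force: 0.0
```

```bash
python3 -c "
from h import *
mag(-.012,0,.064)
c=shot('scene');cv2.imwrite('pics/s2.png',cv2.resize(c['pixels'][150:300,240:440,::-1],None,fx=4,fy=4))"
```

```text
t 5.45 p [ 0.4734 -0.2306  0.0656] yaw 91.68 w 0.0264 gf 0.0 F [ 0.7  1.1 -0.5] mag -13.091120146610553 1.0507785579106927
  turn -0.02 shift x -0.0011 y -0.0011 z 0.0016
```

View pics/s2.png

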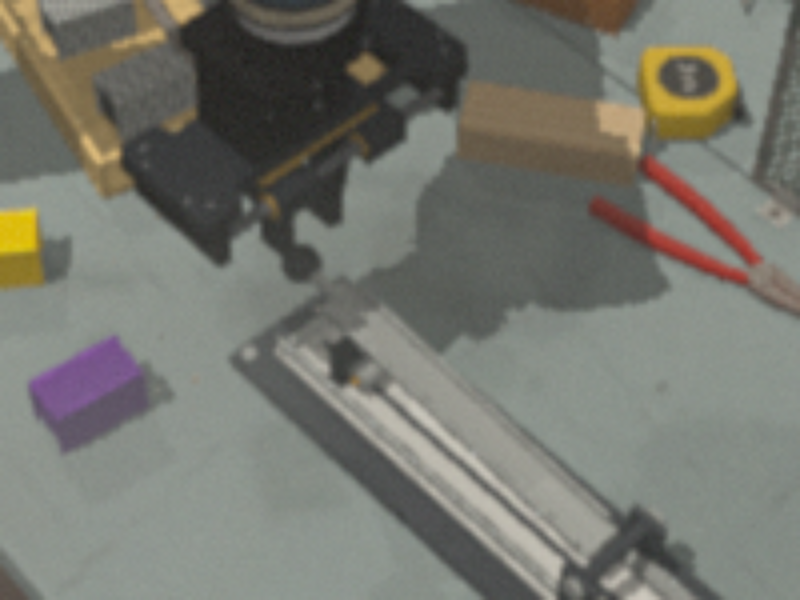

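The image shows the knob, crop (300,262), right at the fingers, which haven't finished closing.

>>> servo_tool --rows '[1, 0, 0, 0, 0, 1, 0, 0, 0, 0, 1, 0, 0, 0, 0, 1, 0, 0, 0, 0]' --newtons 15

```text
time: 5.83
position: [0.4723, -0.2298, 0.0641]
tool_rot: [0.697, 0.717, 0.0, 0.0]
ft_force: [-0.2, -0.8, 0.5]
grip_width: 0.0017
grip_force: 0.0
```

```bash
python3 - <<'E'
from h import *
U=[]
for n in('scene','top'):
    im=cv2.imread(f'pics/{n}1.png');c=shot(n)
    p=proj(c,[.47,-.231,.07]).round().astype(int);w=im[p[1]-9:p[1]+10,p[0]-9:p[0]+10].max(2)
    print(n,p);print(w[::1,::1])
    for z in(.056,.065,.075): print(z,ray(c,(315.2,215.5) if n=='scene' else (329.3,215.2),z))
E
```

```text
scene [314 217]
[[129 133 130 134 133 131 133 130 131 130 131 130 131 130 133 131 130 129
  129]
 [134 134 128 128 131 135 131 133 133 133 135 133 131 133 125 133 130 129
  132]
 [132 131 131 130 136 131 132 131 124 119 117 117 124 129 134 132 128 129
  131]
 [134 131 132 130 132 131 126 115  99  86  79  85  99 121 129 132 131 132
  129]
 [133 132 128 131 132 130 105  88  76  70  68  71  72  96 118 130 131 126
  127]
 [133 130 129 131 133 121  86  70  68  72  67  70  69  77  97 125 131 130
  128]
 [132 132 128 133 131 108  81  70  76  75  74  74  72  71  81 109 128 130
  129]
 [131 131 133 131 128  97  75  70  73  75  75  71  75  71  73  99 127 127
  128]
 [131 134 130 129 126  98  73  70  70  75  74  71  71  74  76 101 124 125
  126]
 [130 126 129 131 131 106  78  73  70  71  70  72  77  92 101 112 121 126
  123]
 [129 129 131 130 130 119  89  74  70  72  69  73  98 126 140 135 123 125
  122]
 [129 131 127 129 126 126 108  85  73  77  71  81 105 139 154 145 132 125
  115]
 [126 126 123 128 123 125 121 110  97  92  88  88 109 127 143 154 146 126
  117]
 [125 122 123 120 122 125 125 1
[... 1501 characters left out ...]
6  41  69 107 130 121  95  82
   84]
 [ 87  78  60  48  43  37  29  25  27  38  56  73  98 126 142 136 117 110
  112]
 [ 87  78  59  48  45  44  42  38  47  72  97 108 119 136 150 150 147 147
  150]
 [ 89  77  59  48  46  46  45  47  65  99 123 127 130 139 152 156 159 162
  164]
 [ 91  77  60  48  47  45  46  51  70 110 133 132 130 141 152 158 161 164
  165]
 [ 90  79  62  48  47  47  47  51  73 113 134 131 128 140 150 157 159 161
  159]
 [ 89  81  65  51  47  47  47  51  74 113 134 126 121 128 137 141 144 144
  136]
 [ 91  82  65  51  47  47  46  51  73 112 133 119 105 104 106 109 111 109
  103]]
0.056 [ 0.475  -0.2304  0.056 ]
0.065 [ 0.4736 -0.2302  0.065 ]
0.075 [ 0.4722 -0.23    0.075 ]
```

```bash
python3 - <<'E'
from h import *
for n in('scene','top'):
    c=shot(n);print(n,[(d['score'],np.array(d['at']),proj(c,d['at'])) for d in robot.place_of(c,'rail_knob')])
    if n=='scene': a=cv2.resize(c['pixels'][165:265,250:383],(795,600))
    else: b=1
cv2.imwrite('pics/s3.png',a[:,:,::-1]); st()
E
```

```text
scene [(0.84, array([ 0.4728, -0.233 ,  0.0749]), array([315.5477, 215.298 ]))]
top []
t 6.1333 p [ 0.4722 -0.2297  0.0639] rpy [-179.9917   -0.0057   91.6766] R [[-0.029, 1.0, -0.0], [1.0, 0.029, 0.0], [0.0, -0.0, -1.0]] w 0.0004627666230770405 F [ 0.4225 -0.1495 -0.5577]
```

View pics/s3.png

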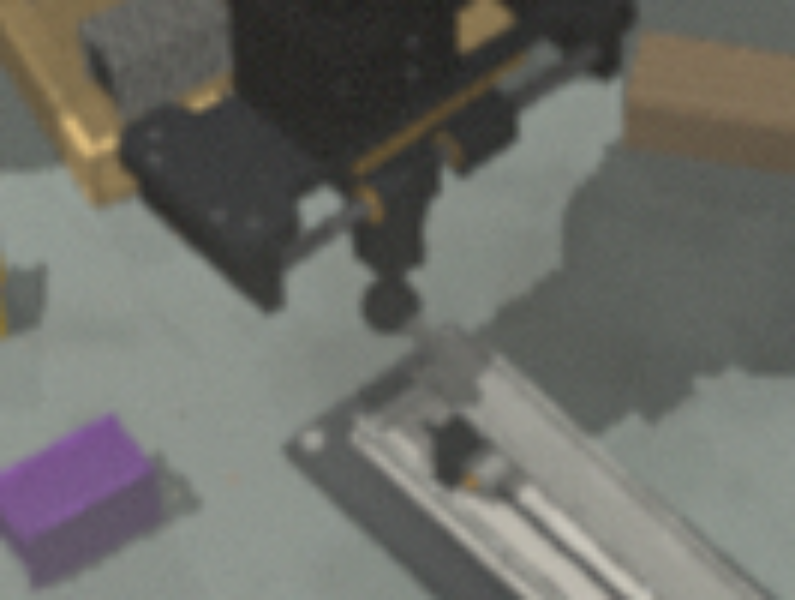

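```bash
python3 - <<'E'
from h import *
c=shot('scene')
for z in(.064,.083): print(proj(c,[.4722,-.2297,z]),(proj(c,[.4722,-.2297,z])-[250,165])*5.98)
print('cam',-cv2.Rodrigues(np.array(c['rvec']))[0].T@np.array(c['tvec']).ravel())
t=shot('top');a=cv2.resize(t['pixels'][175:255,290:397],(795,600));cv2.imwrite('pics/t3.png',a[:,:,::-1]);print((proj(t,[.4722,-.2297,.064])-[290,175])*7.43)
print('cam',-cv2.Rodrigues(np.array(t['rvec']))[0].T@np.array(t['tvec']).ravel())
E
```

```text
[314.5568 217.4929] [386.0498 313.9078]
[314.3945 212.4384] [385.0791 283.6815]
cam [ 0.0379 -0.7795  0.9312]
[290.474  303.4424]
cam [ 0.3343 -0.2115  1.028 ]
```

View pics/t3.png

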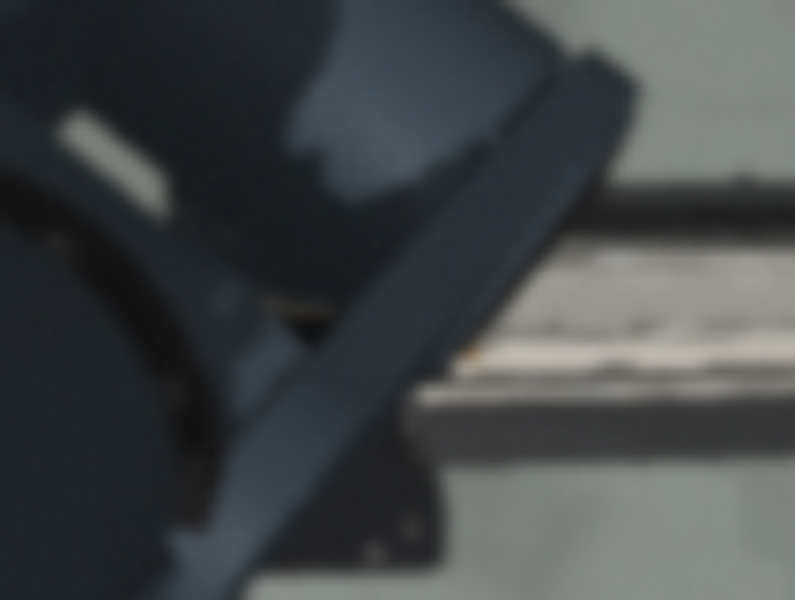

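The top view is blocked by the arm. In the scene view the closed tips end at about crop y=270, just above the knob (390,303), although the reported TCP should project to y=314. So the tips seem to sit higher than reported. I'll open, go lower and close while watching the force.

>>> servo_tool --rows '[-0.2, 0, 0, 0, 0, -0.2, 0, 0, 0, 0, -0.2, 0, 0, 0, 0, -0.2, 0, 0, 0, 0, -0.2, 0, 0, 0, 0]'

```text
time: 6.65
position: [0.4722, -0.2297, 0.0639]
tool_rot: [0.697, 0.717, -0.0, -0.0]
ft_force: [-0.4, 0.0, -0.4]
grip_width: 0.026
grip_force: 0.0
```

>>> servo_tool --rows '[-0.2, 0, 0, 0, 0, -0.2, 0, 0, 0, 0, -0.2, 0, 0, 0.006, 0, -0.2, 0, 0, 0.006, 0, -0.2, 0, 0, 0.006, 0]'

```text
time: 7.07
position: [0.4721, -0.2297, 0.0453]
tool_rot: [0.697, 0.717, -0.0, -0.0]
ft_force: [-1.1, 0.7, 0.3]
grip_width: 0.0508
grip_force: 0.0
```

```bash
python3 - <<'E'
from h import *
mag(-.0127,0,.05)
o=robot.get_obs();p=np.array(o['position']);Rm=R.from_quat(o['tool_rot']).as_matrix()
c=shot('scene');a=cv2.resize(c['pixels'][165:265,250:383],(795,600));cv2.imwrite('pics/s4.png',a[:,:,::-1])
for s in(-1,1): print((proj(c,p+s*Rm[:,1]*(o['grip_width']/2+.007))-[250,165])*5.98)
E
```

```text
t 7.07 p [ 0.4721 -0.2297  0.0453] yaw 91.68 w 0.0508 gf 0.0 F [-1.1  0.7  0.3] mag -14.039961521625608 -0.1540981547319154
  turn -0.02 shift x -0.0013 y 0.0002 z -0.0047
[326.1489 385.7662]
[445.9588 301.1857]
```

View pics/s4.png

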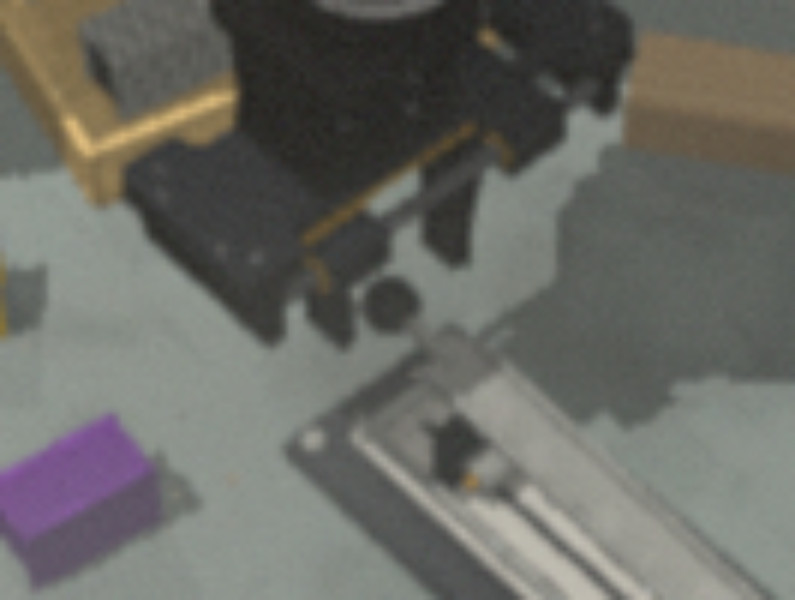

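Tips are at crop (345,347) and (458,265), on either side of the knob (390,303) and level with it, about 6 px above the expected position. Closing is the next test.

>>> servo_tool --rows '[1, 0, 0, 0, 0, 1, 0, 0, 0, 0, 1, 0, 0, 0, 0, 1, 0, 0, 0, 0, 1, 0, 0, 0, 0]' --newtons 10

```text
time: 7.53
position: [0.4724, -0.2299, 0.0462]
tool_rot: [0.697, 0.717, 0.0, 0.0]
ft_force: [-0.3, -0.6, 0.1]
grip_width: 0.0269
grip_force: 0.0
```

>>> servo_tool --rows '[1, 0, 0, 0, 0, 1, 0, 0, 0, 0, 1, 0, 0, 0, 0]'

```text
time: 7.78
position: [0.472, -0.2296, 0.0461]
tool_rot: [0.697, 0.717, -0.0, -0.0]
ft_force: [-0.6, -0.0, 1.3]
grip_width: 0.0072
grip_force: 0.7
```

>>> servo_tool --rows '[1, 0, 0, 0, 0, 1, 0, 0, 0, 0, 1, 0, 0, 0, 0]'

```text
time: 8.03
position: [0.4724, -0.2298, 0.046]
tool_rot: [0.697, 0.717, 0.0, 0.0]
ft_force: [0.3, 0.2, 2.0]
grip_width: 0.0005
grip_force: 0.5
```

```bash
python3 - <<'E'
from h import *
mag(-.0127,0,.05)
o=robot.get_obs();p=np.array(o['position'])
c=shot('scene');a=cv2.resize(c['pixels'][165:265,250:383],(795,600));cv2.imwrite('pics/s5.png',a[:,:,::-1])
print((proj(c,p)-[250,165])*5.98)
print([(d['score'],np.array(d['at']),proj(c,d['at'])) for d in robot.place_of(c,'rail_knob')])
E
```

```text
t 8.03 p [ 0.4724 -0.2298  0.046 ] yaw 91.68 w 0.0005 gf 0.5 F [0.3 0.2 2. ] mag -13.89666072553599 0.06773808502847764
  turn -0.02 shift x -0.0012 y -0.0001 z -0.0040
[387.4095 341.7436]
[(0.98, array([ 0.4748, -0.2329,  0.0704]), array([316.2008, 216.0427])), (0.36, array([ 0.5741,  0.0246, -0.0045]), array([285.7087, 162.188 ]))]
```

View pics/s5.png

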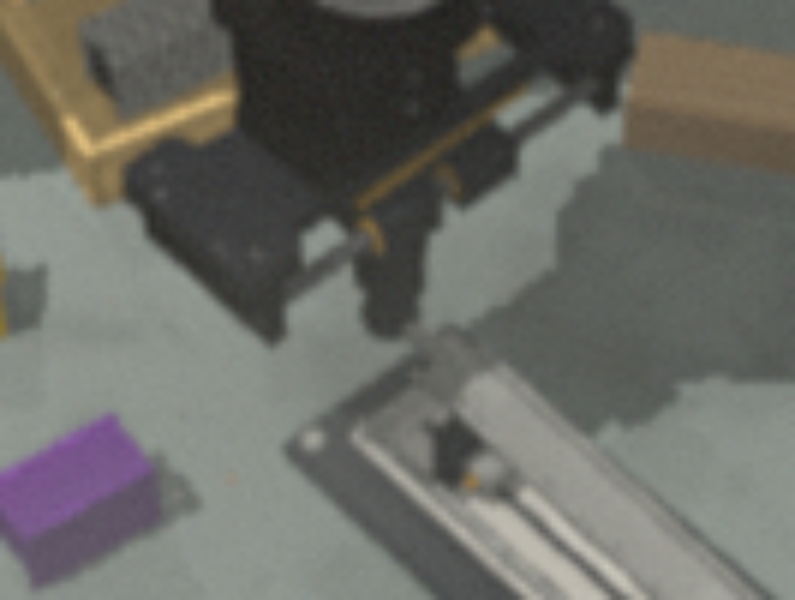

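The fingers shut without the knob between them while the force rose +2 N upward and the knob dipped slightly. So the tips are on top of the knob, and the real tips sit about 20 mm above the reported TCP. I'll try 15 mm lower, which is still safe in either case.

>>> servo_tool --rows '[-0.2, 0, 0, -0.02, 0, -0.2, 0, 0, 0, 0, -0.2, 0, 0, 0, 0, -0.2, 0, 0, 0, 0, -0.2, 0, 0, 0, 0]'

```text
time: 8.55
position: [0.472, -0.2295, 0.0654]
tool_rot: [0.697, 0.717, -0.0, -0.0]
ft_force: [-0.6, -0.4, -0.3]
grip_width: 0.0259
grip_force: 0.0
```

>>> servo_tool --rows '[-0.2, 0, 0, 0, 0, -0.2, 0, 0, 0, 0, -0.2, 0, 0, 0, 0, -0.2, 0, 0, 0.017, 0, -0.2, 0, 0, 0.017, 0]'

```text
time: 8.97
position: [0.4732, -0.2305, 0.0323]
tool_rot: [0.697, 0.717, 0.0, 0.002]
ft_force: [-0.8, -0.1, 0.4]
grip_width: 0.0512
grip_force: 0.0
```

>>> servo_tool --rows '[1, 0, 0, 0, 0, 1, 0, 0, 0, 0, 1, 0, 0, 0, 0, 1, 0, 0, 0, 0, 1, 0, 0, 0, 0]'

```text
time: 9.38
position: [0.4728, -0.2302, 0.0328]
tool_rot: [0.697, 0.717, 0.0, 0.001]
ft_force: [-0.6, -0.3, -0.2]
grip_width: 0.0268
grip_force: 0.0
```

>>> servo_tool --rows '[1, 0, 0, 0, 0, 1, 0, 0, 0, 0, 1, 0, 0, 0, 0]'

```text
time: 9.63
position: [0.4718, -0.23, 0.0323]
tool_rot: [0.696, 0.718, -0.0, -0.0]
ft_force: [-2.2, -0.6, 0.8]
grip_width: 0.0227
grip_force: 10.0
```

Gripped: width 22.7 mm at 10 N, so the true tips are about 20 mm above the reported TCP. Now I'll swing it up along the arc.

>>> servo_tool --rows '[1, 0, 0, 0, 0, 1, -0.0024, 0, -0.0242, 0, 1, -0.0047, 0, -0.0239, 0, 1, -0.007, 0, -0.0233, 0, 1, -0.0092, 0, -0.0225, 0]' --newtons 25

```text
time: 10.05
position: [0.4725, -0.253, 0.1263]
tool_rot: [0.696, 0.718, -0.0, -0.0]
ft_force: [-0.3, -4.6, -5.6]
grip_width: 0.0214
grip_force: 25.0
```

>>> servo_tool --rows '[1, -0.0113, 0, -0.0215, 0, 1, -0.0134, 0, -0.0204, 0, 1, -0.0153, 0, -0.019, 0, 1, -0.017, 0, -0.0174, 0, 1, -0.0186, 0, -0.0157, 0]'

```text
time: 10.47
position: [0.4747, -0.3257, 0.2206]
tool_rot: [0.697, 0.717, 0.002, -0.003]
ft_force: [-1.2, 5.4, 2.6]
grip_width: 0.0179
grip_force: 22.8
```

>>> servo_tool --rows '[1, -0.02, 0, -0.0138, 0, 1, -0.0213, 0, -0.0118, 0, 1, -0.0224, 0, -0.0097, 0, 1, -0.0232, 0, -0.0075, 0, 1, -0.0237, 0, -0.0052, 0]'

```text
time: 10.88
position: [0.4796, -0.4399, 0.2696]
tool_rot: [0.696, 0.718, 0.001, 0.002]
ft_force: [-0.3, 0.2, 0.2]
grip_width: 0.001
grip_force: 0.0
```

>>> servo_tool --rows '[1, -0.0242, 0, -0.0029, 0, 1, 0, 0, 0, 0, 1, 0, 0, 0, 0]'

```text
time: 11.13
position: [0.4794, -0.4641, 0.2703]
tool_rot: [0.697, 0.717, 0.001, 0.0]
ft_force: [0.1, 0.3, -0.3]
grip_width: 0.0005
grip_force: 0.0
```

```bash
python3 - <<'E'
from h import *
mag(.222,0,.30)
for n in('scene','top'):
  c=shot(n);print([(d['score'],np.array(d['at']),proj(c,d['at'])) for d in robot.place_of(c,'rail_knob')][:2])
  if n=='scene': cv2.imwrite('pics/s6.png',cv2.resize(c['pixels'][130:330,240:507,::-1],(800,600)))
E
```

```text
t 11.13 p [ 0.4794 -0.4641  0.2703] yaw 91.59 w 0.0005 gf 0.0 F [ 0.1  0.3 -0.3] mag 220.47963974405366 0.12228728639400333
  turn -0.11 shift x -0.0015 y -0.0001 z -0.0297
[]
[]
```

View pics/s6.png

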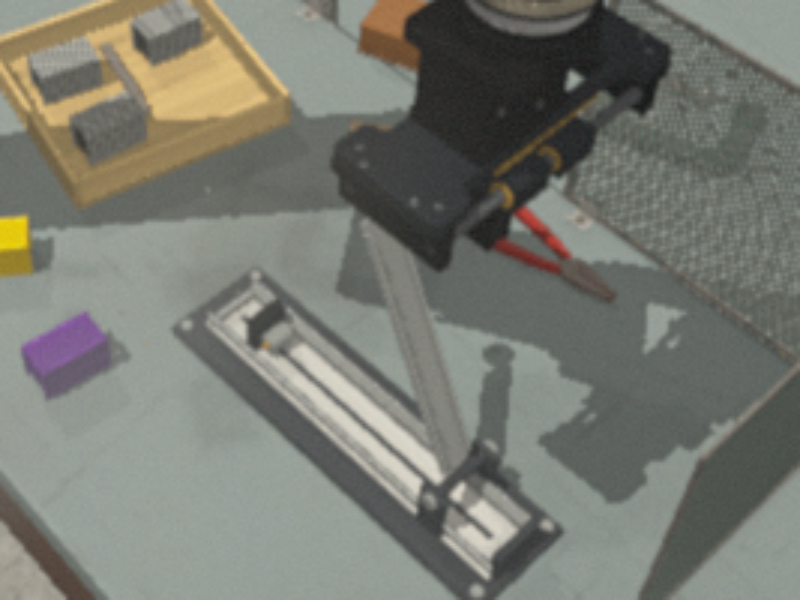

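The grip slid off the knob at about 1 rad; the rail stays where it was, and nothing else was disturbed. I'll go round to the front of the rail and push it up the rest of the way with closed fingers.

>>> servo_tool --rows '[1, 0, 0, -0.025, 0, 1, 0, 0, -0.035, 0, 1, 0.035, 0, 0, 0, 1, 0.04, 0, 0, 0, 1, 0.04, 0, 0, 0]'

```text
time: 11.75
position: [0.4757, -0.3467, 0.3312]
tool_rot: [0.697, 0.717, 0.0, 0.001]
ft_force: [0.4, 0.3, -0.4]
grip_width: 0.0002
grip_force: 0.0
```

>>> servo_tool --rows '[1, 0.04, 0, 0, 0, 1, 0.035, 0, 0, 0, 1, 0, 0, 0.03, 0, 1, 0, 0, 0.03, 0, 1, 0, 0, 0.03, 0]'

```text
time: 12.17
position: [0.474, -0.2715, 0.2411]
tool_rot: [0.696, 0.718, 0.0, 0.002]
ft_force: [1.0, -0.3, -0.5]
grip_width: 0.0001
grip_force: 0.0
```

```bash
python3 - <<'E'
from h import *
mag(.03,0,.235)
c=shot('scene');cv2.imwrite('pics/s7.png',cv2.resize(c['pixels'][80:280,240:507,::-1],(800,600)))
p=np.array(robot.get_obs()['position'])
for dz in(0,.02): print((proj(c,p+[0,0,dz])-[240,80])*3)
for th in(.9,1.,1.1):
  q=M0+mx*(.24-.252*np.cos(th));print(th,(proj(c,[q[0],q[1],.056+.252*np.sin(th)])-[240,80])*3)
print([(d['score'],np.array(d['at']),proj(c,d['at'])) for d in robot.place_of(c,'rail_knob')][:2])
c=shot('top');print([(d['score'],np.array(d['at']),proj(c,d['at'])) for d in robot.place_of(c,'rail_knob')][:2])
E
```

```text
t 12.17 p [ 0.474  -0.2715  0.2411] yaw 91.84 w 0.0001 gf 0.0 F [ 1.  -0.3 -0.5] mag 27.842454330563168 0.5168814205605098
  turn 0.14 shift x -0.0022 y -0.0005 z 0.0061
[252.7592 292.3912]
[252.6287 271.997 ]
0.9 [315.4417 317.02  ]
1.0 [338.1208 318.7633]
1.1 [363.2334 324.0342]
[(0.69, array([ 0.4787, -0.372 ,  0.2803]), array([362.9097, 188.3203]))]
[(0.91, array([ 0.4724, -0.3711,  0.2825]), array([405.0536, 199.9501]))]
```

View pics/s7.png

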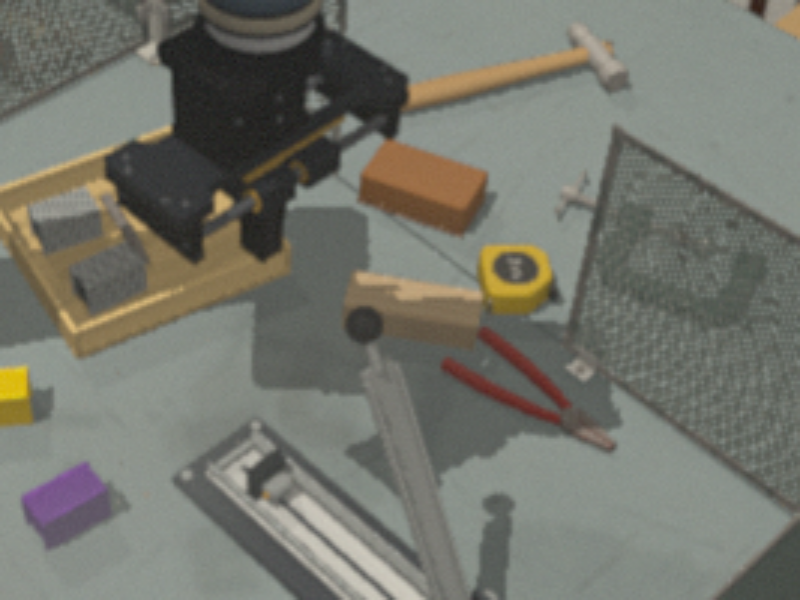

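The knob at crop (363,324) matches θ = 1.1 rad exactly. The closed tips at (262,258) are in front of it. Now pushing along +x of the magazine.

>>> servo_tool --rows '[1, -0.03, -0.0005, 0, 0, 1, -0.03, 0, 0, 0, 1, -0.02, 0, 0, 0, 1, -0.015, 0, 0, 0, 1, -0.01, 0, 0, 0]'

```text
time: 12.78
position: [0.4768, -0.3801, 0.2429]
tool_rot: [0.697, 0.717, 0.0, 0.001]
ft_force: [-0.3, 2.9, 2.9]
grip_width: 0.0005
grip_force: 1.5
```

>>> servo_tool --rows '[1, -0.01, 0, 0, 0, 1, -0.01, 0, 0, 0, 1, -0.01, 0, 0, 0, 1, -0.01, 0, 0, 0, 1, -0.01, 0, 0, 0]'

```text
time: 13.2
position: [0.4778, -0.429, 0.2408]
tool_rot: [0.696, 0.718, 0.0, 0.0]
ft_force: [0.5, 2.2, 1.0]
grip_width: 0.0008
grip_force: 1.1
```

```bash
python3 - <<'E'
from h import *
mag(.2,0,.235)
c=shot('scene');print([(d['score'],np.array(d['at']),proj(c,d['at'])) for d in robot.place_of(c,'rail_knob')][:2])
for th in(1.1,1.2,1.3,1.4,1.5):
  q=M0+mx*(.24-.252*np.cos(th));print(th,proj(c,[q[0],q[1],.056+.252*np.sin(th)]))
E
```

```text
t 13.20 p [ 0.4778 -0.429   0.2408] yaw 91.71 w 0.0008 gf 1.1 F [0.5 2.2 1. ] mag 185.38794718407686 -0.39977824730432204
  turn 0.01 shift x -0.0146 y 0.0004 z 0.0058
[(0.68, array([ 0.4789, -0.4522,  0.3042]), array([395.1246, 204.4615]))]
1.1 [361.0778 188.0114]
1.2 [370.1999 191.002 ]
1.3 [379.9899 195.2653]
1.4 [390.3396 200.8169]
1.5 [401.1155 207.6442]
```

>>> servo_tool --rows '[1, -0.006, 0, 0, 0, 1, -0.005, 0, 0, 0, 1, -0.003, 0, 0, 0, 1, 0, 0, 0, 0]'

```text
time: 13.63
position: [0.4781, -0.443, 0.2407]
tool_rot: [0.697, 0.717, -0.0, 0.0]
ft_force: [0.4, 0.5, 0.5]
grip_width: 0.0005
grip_force: 0.1
```

>>> servo_tool --rows '[1, -0.002, 0, 0, 0, 1, -0.002, 0, 0, 0, 1, 0, 0, 0, 0]'

```text
time: 13.88
position: [0.478, -0.4431, 0.2406]
tool_rot: [0.696, 0.718, 0.002, -0.003]
ft_force: [0.2, 7.0, 3.2]
grip_width: 0.0004
grip_force: 3.7
```

```bash
python3 - <<'E'
from h import *
mag(.2,0,.235)
for n in('scene','top'):
  c=shot(n);print([(d['score'],np.array(d['at']),proj(c,d['at'])) for d in robot.place_of(c,'rail_knob')][:2])
E
```

```text
t 13.88 p [ 0.478  -0.4431  0.2406] yaw 91.72 w 0.0004 gf 3.7 F [0.2 7.  3.2] mag 199.43556750084468 -0.6379532771944423
  turn 0.02 shift x -0.0006 y 0.0006 z 0.0056
[(0.6, array([ 0.4779, -0.4685,  0.3095]), array([401.8566, 208.1602])), (0.52, array([ 0.4793, -0.4822,  0.0553]), array([392.5679, 287.954 ]))]
[]
```

Rail fully up (stop felt at 7 N). I'll retreat and touch the free bench ahead of the magazine to calibrate the tip height.

>>> servo_tool --rows '[1, 0.04, 0, 0, 0, 1, 0.04, 0, 0, 0, 1, 0.04, 0, 0, 0, 1, 0.04, 0, 0, 0, 1, 0.04, 0, 0, 0]'

```text
time: 14.5
position: [0.4719, -0.2453, 0.2407]
tool_rot: [0.697, 0.717, -0.0, 0.001]
ft_force: [0.6, 0.7, -0.5]
grip_width: 0.0003
grip_force: 0.0
```

>>> servo_tool --rows '[1, 0.04, 0, 0, 0, 1, 0.04, 0, 0, 0, 1, 0, 0, 0.04, 0, 1, 0, 0, 0.04, 0, 1, 0, 0, 0.04, 0]'

```text
time: 14.92
position: [0.4714, -0.1666, 0.121]
tool_rot: [0.696, 0.718, 0.0, 0.003]
ft_force: [0.8, -0.7, 0.2]
grip_width: 0.0001
grip_force: 0.0
```

>>> servo_tool --rows '[1, 0, 0, 0.04, 0, 1, 0, 0, 0.03, 0, 1, 0, 0, 0.01, 0, 1, 0, 0, 0.006, 0, 1, 0, 0, 0.006, 0]'

```text
time: 15.33
position: [0.4708, -0.1672, 0.029]
tool_rot: [0.697, 0.717, 0.0, 0.001]
ft_force: [1.1, 0.2, 0.6]
grip_width: 0.0004
grip_force: 0.0
```

```bash
python3 - <<'E'
from h import *
mag(-.08,0,.03)
for n in('scene','top'):
  c=shot(n,n+'8.png');print(proj(c,robot.get_obs()['position']))
  if n=='scene': a=cv2.resize(c['pixels'][140:260,220:380],None,fx=4,fy=4)
  else: b=cv2.resize(c['pixels'][140:260,230:390],None,fx=4,fy=4)
cv2.imwrite('pics/b8.png',np.hstack([a[:,:399],b[:,:400]])[:,:,::-1])
E
```

```text
t 15.33 p [ 0.4708 -0.1672  0.029 ] yaw 91.69 w 0.0004 gf 0.0 F [1.1 0.2 0.6] mag -76.49240161937153 0.40961394589101635
  turn -0.01 shift x 0.0035 y -0.0004 z -0.0010
[298.4893 211.9632]
[304.279  218.2007]
```

View pics/b8.png

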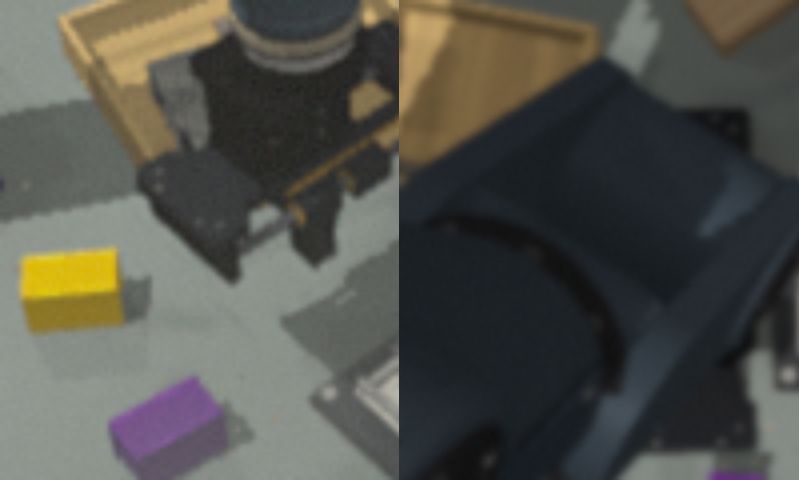

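Tip at scene (298.8,206) against a projected (298.5,212), about 22 mm high. Stepping down to touch the bench.

>>> servo_tool --rows '[1, 0, 0, 0.01, 0, 1, 0, 0, 0.005, 0, 1, 0, 0, 0.003, 0, 1, 0, 0, 0, 0]'

```text
time: 15.77
position: [0.4698, -0.1664, 0.0105]
tool_rot: [0.697, 0.717, -0.0, -0.0]
ft_force: [-0.5, -0.1, -0.8]
grip_width: 0.0002
grip_force: 0.0
```

>>> servo_tool --rows '[1, 0, 0, 0.002, 0, 1, 0, 0, 0.002, 0, 1, 0, 0, 0, 0]'

```text
time: 16.02
position: [0.4698, -0.1665, 0.0066]
tool_rot: [0.697, 0.717, -0.0, -0.0]
ft_force: [0.2, -0.7, 0.2]
grip_width: 0.0005
grip_force: 0.0
```

>>> servo_tool --rows '[1, 0, 0, 0.002, 0, 1, 0, 0, 0.002, 0, 1, 0, 0, 0, 0]'

```text
time: 16.27
position: [0.4697, -0.1664, 0.0025]
tool_rot: [0.697, 0.717, -0.0, -0.0]
ft_force: [-0.1, -0.4, 0.0]
grip_width: 0.0004
grip_force: 0.0
```

>>> servo_tool --rows '[1, 0, 0, 0.003, 0, 1, 0, 0, 0.003, 0, 1, 0, 0, 0, 0]'

```text
time: 16.52
position: [0.4696, -0.1663, -0.0038]
tool_rot: [0.697, 0.717, -0.0, -0.0]
ft_force: [-0.1, 0.3, -0.3]
grip_width: 0.0007
grip_force: 0.0
```

>>> servo_tool --rows '[1, 0, 0, 0.003, 0, 1, 0, 0, 0.002, 0, 1, 0, 0, 0, 0]'

```text
time: 16.77
position: [0.4697, -0.1663, -0.0087]
tool_rot: [0.697, 0.717, -0.0, -0.0]
ft_force: [-0.7, -0.8, -0.3]
grip_width: 0.0003
grip_force: 0.0
```

>>> servo_tool --rows '[1, 0, 0, 0.002, 0, 1, 0, 0, 0.002, 0, 1, 0, 0, 0, 0]'

```text
time: 17.02
position: [0.4697, -0.1664, -0.0126]
tool_rot: [0.697, 0.717, -0.0, -0.0]
ft_force: [-0.2, 0.3, 0.3]
grip_width: 0.0003
grip_force: 0.0
```

>>> servo_tool --rows '[1, 0, 0, 0.002, 0, 1, 0, 0, 0.002, 0, 1, 0, 0, 0, 0]'

```text
time: 17.27
position: [0.4697, -0.1664, -0.0166]
tool_rot: [0.697, 0.717, -0.0, -0.0]
ft_force: [0.0, -0.6, -0.3]
grip_width: 0.0004
grip_force: 0.0
```

>>> servo_tool --rows '[1, 0, 0, 0.0015, 0, 1, 0, 0, 0.0015, 0, 1, 0, 0, 0, 0]'

```text
time: 17.52
position: [0.4698, -0.1664, -0.0195]
tool_rot: [0.697, 0.717, -0.0, -0.0]
ft_force: [-0.0, -0.4, 0.3]
grip_width: 0.0003
grip_force: 0.0
```

>>> servo_tool --rows '[1, 0, 0, 0.0015, 0, 1, 0, 0, 0.001, 0, 1, 0, 0, 0, 0]'

```text
time: 17.77
position: [0.4698, -0.1664, -0.0219]
tool_rot: [0.697, 0.717, -0.0, -0.0]
ft_force: [0.4, -0.1, -0.2]
grip_width: 0.001
grip_force: 0.0
```

>>> servo_tool --rows '[1, 0, 0, 0.001, 0, 1, 0, 0, 0.001, 0, 1, 0, 0, 0, 0]'

```text
time: 18.02
position: [0.4698, -0.1665, -0.0239]
tool_rot: [0.697, 0.717, -0.0, -0.0]
ft_force: [-0.1, -0.0, 0.4]
grip_width: 0.0004
grip_force: 0.0
```

>>> servo_tool --rows '[1, 0, 0, 0.001, 0, 1, 0, 0, 0.001, 0, 1, 0, 0, 0, 0]'

```text
time: 18.27
position: [0.4698, -0.1664, -0.0259]
tool_rot: [0.697, 0.717, -0.0, -0.0]
ft_force: [-0.1, 0.2, -0.2]
grip_width: 0.0004
grip_force: 0.0
```

>>> servo_tool --rows '[1, 0, 0, 0.001, 0, 1, 0, 0, 0.001, 0, 1, 0, 0, 0, 0]'

```text
time: 18.52
position: [0.4698, -0.1664, -0.0279]
tool_rot: [0.697, 0.717, -0.0, -0.0]
ft_force: [0.9, -0.6, -0.4]
grip_width: 0.0004
grip_force: 0.0
```

>>> servo_tool --rows '[1, 0, 0, 0.001, 0, 1, 0, 0, 0.001, 0, 1, 0, 0, 0, 0]'

```text
time: 18.77
position: [0.4698, -0.1664, -0.0299]
tool_rot: [0.697, 0.717, -0.0, -0.0]
ft_force: [0.1, 0.6, 0.6]
grip_width: 0.0003
grip_force: 0.0
```

>>> servo_tool --rows '[1, 0, 0, 0.001, 0, 1, 0, 0, 0.001, 0, 1, 0, 0, 0, 0]'

```text
time: 19.02
position: [0.4698, -0.1665, -0.0319]
tool_rot: [0.697, 0.717, -0.0, -0.0]
ft_force: [0.4, 0.2, 0.3]
grip_width: 0.0
grip_force: 0.0
```

>>> servo_tool --rows '[1, 0, 0, 0.001, 0, 1, 0, 0, 0.001, 0, 1, 0, 0, 0, 0]'

```text
time: 19.27
position: [0.4698, -0.1665, -0.0339]
tool_rot: [0.697, 0.717, -0.0, -0.0]
ft_force: [-0.8, -1.0, 0.5]
grip_width: 0.0005
grip_force: 0.0
```

```bash
python3 - <<'E'
from h import *
mag(-.08,0,.03); print(robot.get_obs()['q'])
c=shot('scene');print(proj(c,robot.get_obs()['position']))
cv2.imwrite('pics/b9.png',cv2.resize(c['pixels'][160:260,235:368,::-1],(798,600)))
E
```

```text
t 19.27 p [ 0.4698 -0.1665 -0.0339] yaw 91.68 w 0.0005 gf 0.0 F [-0.8 -1.   0.5] mag -77.29179049332357 -0.5979557363581308
  turn -0.02 shift x 0.0027 y 0.0006 z -0.0639
[-0.5651  0.7465  1.8975 -0.      0.4978 -0.5944]
[299.1701 227.1884]
```

View pics/b9.png

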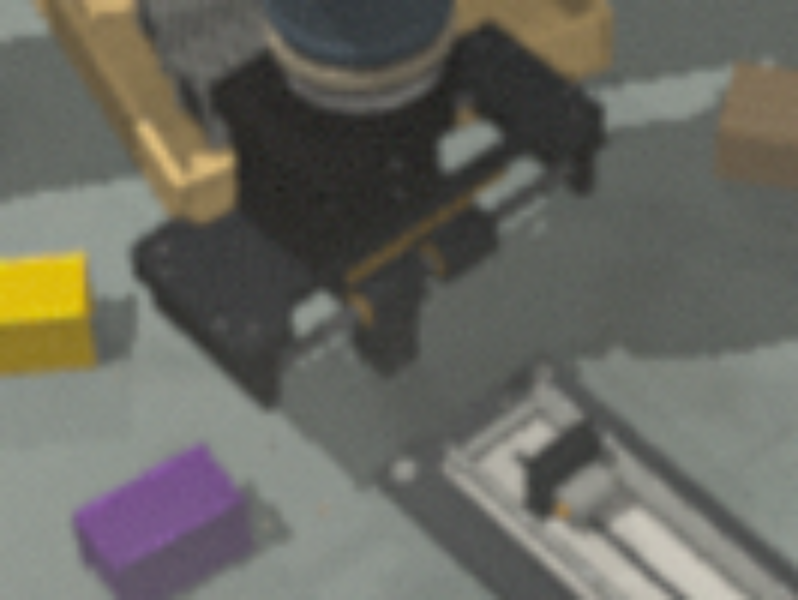

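The tip's lowest corner is at (392,372), i.e. px (300.3,222). Allowing for the finger's own half-size, the tip is just above the bench, so the bias is about 35 mm. I'll continue to contact.

>>> servo_tool --rows '[1, 0, 0, 0.001, 0, 1, 0, 0, 0.001, 0, 1, 0, 0, 0, 0]'

```text
time: 19.57
position: [0.47, -0.1665, -0.0352]
tool_rot: [0.697, 0.717, 0.0, 0.0]
ft_force: [-1.3, 1.5, 5.8]
grip_width: 0.0002
grip_force: 2.8
```

>>> servo_tool --rows '[1, 0, 0, 0.001, 0, 1, 0, 0, 0.001, 0, 1, 0, 0, 0, 0]'

```text
time: 19.82
position: [0.47, -0.1666, -0.0353]
tool_rot: [0.697, 0.717, 0.0, 0.001]
ft_force: [-2.7, 1.7, 22.7]
grip_width: 0.0007
grip_force: 11.4
```

>>> servo_tool --rows '[1, 0, 0, 0.001, 0, 1, 0, 0, 0.001, 0, 1, 0, 0, 0, 0]'

```text
time: 20.07
position: [0.4701, -0.1666, -0.0354]
tool_rot: [0.697, 0.718, 0.0, 0.001]
ft_force: [-4.9, 3.3, 39.3]
grip_width: 0.0006
grip_force: 19.9
```

>>> servo_tool --rows '[1, 0, 0, 0.001, 0, 1, 0, 0, 0.001, 0, 1, 0, 0, 0, 0]'

```text
time: 20.32
position: [0.4701, -0.1666, -0.0355]
tool_rot: [0.696, 0.718, 0.0, 0.002]
ft_force: [-7.5, 3.4, 56.2]
grip_width: 0.0005
grip_force: 28.5
```

Contact at reported z = -0.035, so true tip height = reported + 35 mm. Lifting off, turning towards the strips and re-measuring them.

>>> servo_tool --rows '[1, 0, 0, -0.03, 0, 1, 0, 0, -0.04, 0, 1, 0, 0, -0.04, -7, 1, 0, 0, -0.04, -7, -0.6, 0, 0, 0, -7]'

```text
time: 20.73
position: [0.4744, -0.169, 0.1152]
tool_rot: [0.552, 0.834, 0.0, 0.007]
ft_force: [1.1, 0.3, -0.3]
grip_width: 0.0027
grip_force: 0.0
```

>>> servo_tool --rows '[-0.6, 0, 0, 0, -7, -0.6, 0, 0, 0, -7, -0.6, 0, 0, 0, -7, -0.6, 0, 0, 0, -7, -0.6, 0, 0, 0, -7]'

```text
time: 21.15
position: [0.4697, -0.1664, 0.1083]
tool_rot: [0.275, 0.961, 0.0, -0.0]
ft_force: [-0.6, -1.3, -0.1]
grip_width: 0.0326
grip_force: 0.0
```

>>> servo_tool --rows '[-0.6, 0, 0, 0, -7, -0.6, 0, 0, 0, -7]'

```text
time: 21.32
position: [0.4697, -0.1664, 0.1082]
tool_rot: [0.156, 0.988, 0.0, -0.0]
ft_force: [-0.9, -0.5, -1.0]
grip_width: 0.0458
grip_force: 0.0
```

```bash
python3 - <<'E'
from h import *
s=strips([(.514,-.0136),(.5278,.073),(.635,.055)])
for x in s: to(x[0],x[1],-.010,x[2]+180)
E
```

```text
strip (0.514, -0.0136) -> [ 0.5104 -0.0133 -6.2087] err 0.214 1
strip (0.5278, 0.073) -> [ 0.5292  0.0453 11.2312] err 0.433 1
strip (0.635, 0.055) -> [ 0.6352  0.0538 -5.3894] err 0.058 1
t 21.52 p [ 0.4698 -0.1664  0.1082] yaw 161.50 w 0.0618 gf 0.0 F [ 0.6 -0.3 -0.4] mag -77.391493265998 -0.6439078877378076
  turn -12.29 shift x -0.0239 y 0.1566 z 0.1182
t 21.52 p [ 0.4698 -0.1664  0.1082] yaw 161.50 w 0.0618 gf 0.0 F [ 0.6 -0.3 -0.4] mag -77.391493265998 -0.6439078877378076
  turn -29.73 shift x -0.0995 y 0.1960 z 0.1182
t 21.52 p [ 0.4698 -0.1664  0.1082] yaw 161.50 w 0.0618 gf 0.0 F [ 0.6 -0.3 -0.4] mag -77.391493265998 -0.6439078877378076
  turn -13.11 shift x -0.1441 y 0.2348 z 0.1182
```

>>> servo_tool --rows '[-0.35, 0, 0, 0, -6.5, -0.35, 0, 0, 0, -6.5, -0.35, -0.0206, 0.0336, 0, 0, -0.35, -0.0206, 0.0336, 0, 0, -0.35, -0.0206, 0.0336, 0, 0]'

```text
time: 21.93
position: [0.5413, -0.0714, 0.1083]
tool_rot: [0.049, 0.999, 0.0, -0.0]
ft_force: [-0.1, 0.1, 0.2]
grip_width: 0.0589
grip_force: 0.0
```

>>> servo_tool --rows '[-0.35, -0.0206, 0.0336, 0, 0, -0.35, -0.0206, 0.0336, 0, 0, -0.35, -0.0206, 0.0336, 0, 0, -0.35, -0.0206, 0.0332, 0, 0, -0.35, 0, 0, 0.03, 0]'

```text
time: 22.35
position: [0.6456, 0.0596, 0.0839]
tool_rot: [0.045, 0.999, 0.001, 0.01]
ft_force: [2.2, -0.4, 0.2]
grip_width: 0.0591
grip_force: 0.0
```

>>> servo_tool --rows '[-0.35, 0, 0, 0.03, 0, -0.35, 0, 0, 0.01, 0, -0.35, 0, 0, 0, 0]'

```text
time: 22.6
position: [0.632, 0.0543, 0.0349]
tool_rot: [0.047, 0.999, 0.0, -0.004]
ft_force: [-1.1, 1.5, -0.4]
grip_width: 0.0588
grip_force: 0.0
```

```bash
python3 - <<'E'
from h import *
to(.6352,.0545,-.010,175.5)
c=shot('scene');p=np.array(robot.get_obs()['position'])+[0,0,.035];print(proj(c,p))
cv2.imwrite('pics/c1.png',cv2.resize(c['pixels'][95:195,225:358,::-1],(798,600)))
E
```

```text
t 22.60 p [0.632  0.0543 0.0349] yaw 174.60 w 0.0588 gf 0.0 F [-1.1  1.5 -0.4] mag -293.1607619563961 168.04328901378244
  turn -0.90 shift x -0.0032 y 0.0004 z 0.0449
[294.3603 127.6919]
```

View pics/c1.png

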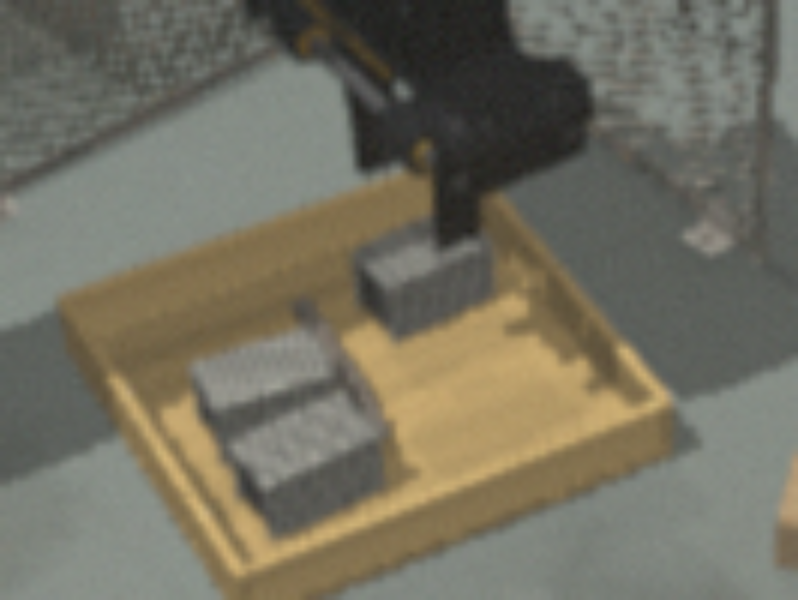

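The picture shows strip B has been knocked: it now lies beside A at (262,385), with A at (310,450). The near finger at (457,245) matches the corrected projection. Grasping C.

>>> servo_tool --rows '[-0.35, -0.003, 0, 0.015, 0, -0.35, 0, 0, 0.015, 0, -0.35, 0, 0, 0.01, 0, -0.35, 0, 0, 0.005, 0, -0.35, 0, 0, 0, 0]'

```text
time: 23.07
position: [0.6377, 0.0533, -0.0076]
tool_rot: [0.047, 0.999, 0.0, -0.001]
ft_force: [-0.3, 0.3, -0.9]
grip_width: 0.0587
grip_force: 0.0
```

>>> servo_tool --rows '[1, 0, 0, 0, 0, 1, 0, 0, 0, 0, 1, 0, 0, 0, 0, 1, 0, 0, 0, 0, 1, 0, 0, 0, 0]' --newtons 40

```text
time: 23.48
position: [0.6388, 0.0538, -0.0061]
tool_rot: [0.046, 0.999, 0.0, 0.001]
ft_force: [0.6, 1.1, 2.0]
grip_width: 0.0338
grip_force: 40.1
```

>>> servo_tool --rows '[1, 0, 0, 0, 0, 1, 0, 0, 0, 0, 1, 0, 0, 0, 0]'

```text
time: 23.73
position: [0.6388, 0.0538, -0.0061]
tool_rot: [0.046, 0.999, 0.0, 0.001]
ft_force: [-0.0, 0.8, 4.3]
grip_width: 0.0331
grip_force: 40.0
```

>>> servo_tool --rows '[1, 0, 0, -0.02, 0, 1, 0, 0, -0.03, 0, 1, 0, 0, -0.03, 6.9, 1, 0, 0, -0.04, 6.9, 1, 0, 0, 0, 6.9]'

```text
time: 24.15
position: [0.6434, 0.0532, 0.1206]
tool_rot: [0.228, 0.974, 0.001, 0.007]
ft_force: [1.7, 0.2, -1.1]
grip_width: 0.0336
grip_force: 40.0
```

>>> servo_tool --rows '[1, 0, 0, 0, 6.9, 1, 0, 0, 0, 6.9, 1, 0, 0, 0, 6.9, 1, 0, 0, 0, 6.9, 1, 0, 0, 0, 6.9]'

```text
time: 24.57
position: [0.6374, 0.0535, 0.1125]
tool_rot: [0.506, 0.862, -0.001, -0.001]
ft_force: [-0.9, 0.2, -1.6]
grip_width: 0.0339
grip_force: 40.0
```

>>> servo_tool --rows '[1, 0, 0, 0, 6.9, 1, 0, 0, 0, 6.9, 1, 0, 0, 0, 6.9, 1, 0, 0, 0, 6.9, 1, 0, 0, 0, 0]'

```text
time: 24.98
position: [0.6375, 0.0535, 0.1125]
tool_rot: [0.696, 0.718, -0.001, -0.001]
ft_force: [0.1, 0.1, -1.3]
grip_width: 0.0335
grip_force: 40.0
```

```bash
python3 - <<'E'
from h import *
mag(-.02,0,.013)
strips([(.514,-.0136),(.529,.045)])
E
```

```text
t 24.98 p [0.6375 0.0535 0.1125] yaw 91.77 w 0.0335 gf 40.0 F [ 0.1  0.1 -1.3] mag -292.2152419277958 173.58114574403467
  turn 0.07 shift x -0.2722 y -0.1736 z 0.0995
strip (0.514, -0.0136) -> [ 0.514  -0.013  -5.9499] err 0.065 2
strip (0.529, 0.045) -> [  0.526    0.0365 -15.6017] err 0.15 2
```

>>> servo_tool --rows '[1, -0.0302, -0.0193, 0, 0, 1, -0.0302, -0.0193, 0, 0, 1, -0.0302, -0.0193, 0, 0, 1, -0.0302, -0.0193, 0, 0, 1, -0.0302, -0.0193, 0, 0]'

```text
time: 25.6
position: [0.5458, -0.1015, 0.1133]
tool_rot: [0.694, 0.72, -0.0, 0.0]
ft_force: [0.5, -0.2, -1.3]
grip_width: 0.0341
grip_force: 40.0
```

>>> servo_tool --rows '[1, -0.0302, -0.0193, 0, 0, 1, -0.0302, -0.0193, 0, 0, 1, -0.0302, -0.0193, 0, 0, 1, -0.0302, -0.0192, 0, 0, 1, 0, 0, 0.03, 0]'

```text
time: 26.02
position: [0.4756, -0.2324, 0.0875]
tool_rot: [0.696, 0.718, -0.0, 0.007]
ft_force: [0.5, 0.6, -0.4]
grip_width: 0.0335
grip_force: 40.0
```

>>> servo_tool --rows '[1, 0, 0, 0.03, 0, 1, 0, 0, 0.02, 0, 1, 0, 0, 0, 0, 1, 0, 0, 0, 0]'

```text
time: 26.35
position: [0.473, -0.2234, 0.0326]
tool_rot: [0.695, 0.719, -0.0, -0.001]
ft_force: [-0.3, -0.1, -1.4]
grip_width: 0.0334
grip_force: 40.0
```

```bash
python3 - <<'E'
from h import *
mag(-.02,0,.013)
V=[]
for n in('scene',):
  c=shot(n);L=robot.outline_of(c,'strip_1');p=np.array(robot.get_obs()['position'])
  for g in(.0,.004):
    b=nearest(c,L,proj(c,p+[0,0,.035]));print(b[0])
E
```

```text
t 26.35 p [ 0.473  -0.2234  0.0326] yaw 91.93 w 0.0334 gf 40.0 F [-0.3 -0.1 -1.4] mag -20.29893128864351 0.9485631615141017
  turn 0.23 shift x -0.0003 y -0.0009 z 0.0196
5.608921700947862
5.608921700947862
```

>>> servo_tool --rows '[1, 0, -0.001, 0.01, 0, 1, 0, 0, 0.006, 0, 1, 0, 0, 0.0035, 0, 1, 0, 0, 0, 0]'

```text
time: 26.78
position: [0.4723, -0.2233, 0.0132]
tool_rot: [0.695, 0.719, -0.0, -0.001]
ft_force: [-0.4, 0.2, -0.7]
grip_width: 0.0343
grip_force: 4.0
```

>>> servo_tool --rows '[1, -0.01, 0, 0, 0, 1, -0.01, 0, 0, 0, 1, 0, 0, 0, 0]'

```text
time: 27.03
position: [0.4748, -0.247, 0.0142]
tool_rot: [0.696, 0.718, -0.0, 0.002]
ft_force: [0.6, -0.6, -1.9]
grip_width: 0.0333
grip_force: 40.0
```

```bash
python3 - <<'E'
from h import *
mag(.038,0,.013)
c=shot('scene');a=c['pixels'][180:280,270:403,::-1];cv2.imwrite('pics/m1.png',cv2.resize(a,(798,600)))
E
```

```text
t 27.03 p [ 0.4748 -0.247   0.0142] yaw 91.80 w 0.0333 gf 40.0 F [ 0.6 -0.6 -1.9] mag 3.3223614832654706 1.9826813369715242
  turn 0.10 shift x -0.0347 y -0.0020 z 0.0012
```

View pics/m1.png

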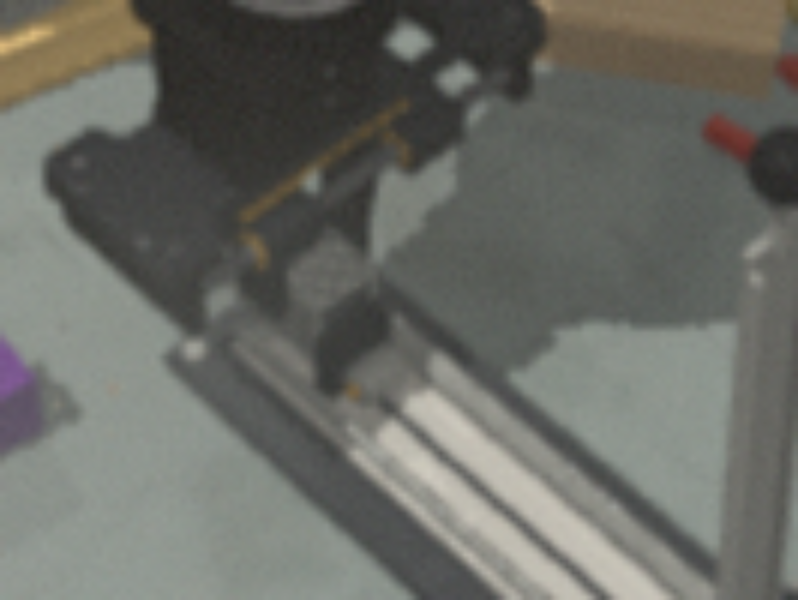

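The strip (crop 330,270) is over the lip, with its rear end at the follower (350,340). The grip slackened briefly but the strip is still held. Pushing on.

>>> servo_tool --rows '[1, -0.01, -0.001, 0, 0, 1, -0.01, 0, 0, 0, 1, -0.01, 0, 0, 0, 1, -0.007, 0, 0, 0, 1, 0, 0, 0, 0]'

```text
time: 27.5
position: [0.473, -0.2822, 0.0136]
tool_rot: [0.696, 0.718, -0.0, -0.0]
ft_force: [-0.4, 4.3, -0.8]
grip_width: 0.0334
grip_force: 40.0
```

```bash
python3 - <<'E'
from h import *
mag(.038,0,.002)
c=shot('scene');print([(d['score'],(np.array(d['at'])[:2]-M0)@mx) for d in robot.place_of(c,'follower_face')])
E
```

```text
t 27.50 p [ 0.473  -0.2822  0.0136] yaw 91.81 w 0.0334 gf 40.0 F [-0.4  4.3 -0.8] mag 38.48646081223818 -0.8552206028746656
  turn 0.11 shift x 0.0005 y 0.0009 z 0.0116
[(0.45, np.float64(0.06260804673637559)), (0.42, np.float64(-0.2806004709507827))]
```

>>> servo_tool --rows '[1, 0, 0.0005, 0.004, 0, 1, 0, 0, 0.004, 0, 1, 0, 0, 0.003, 0, 1, 0, 0, 0, 0]'

```text
time: 27.93
position: [0.474, -0.2802, 0.002]
tool_rot: [0.695, 0.719, 0.0, -0.0]
ft_force: [0.2, 3.0, -3.0]
grip_width: 0.0341
grip_force: 40.0
```

>>> servo_tool --rows '[-0.1, 0, 0, 0, 0, -0.1, 0, 0, 0, 0, -0.1, 0, 0, 0, 0, -0.1, 0, 0, 0, 0]'

```text
time: 28.27
position: [0.4748, -0.2819, 0.0031]
tool_rot: [0.695, 0.719, -0.0, 0.001]
ft_force: [-0.5, 0.6, -0.6]
grip_width: 0.046
grip_force: 0.0
```

>>> servo_tool --rows '[-0.1, 0, 0, -0.02, 0, -0.3, 0, 0, -0.04, 0, -0.3, 0.03, 0, -0.04, 0, -0.3, 0.04, 0, -0.02, 0, -0.3, 0.04, 0, 0, 0]'

```text
time: 28.68
position: [0.4745, -0.1814, 0.1193]
tool_rot: [0.696, 0.718, 0.001, 0.006]
ft_force: [1.4, 0.6, -0.3]
grip_width: 0.0559
grip_force: 0.0
```

```bash
python3 - <<'E'
from h import *
c=shot('scene');t=shot('top')
for k in(c,t):
  print([(round(d['score'],2),((np.array(d['at'])[:2]-M0)@mx*1e3).round(1)) for d in robot.place_of(k,'follower_face')])
  print([(round(d['score'],2),((np.array(d['at'])[:2]-M0)@mx*1e3).round(1),((np.array(d['at'])[:2]-M0)@my*1e3).round(1),np.array(d['at']).round(3)) for d in robot.place_of(k,'strip_1')])
strips([(.514,-.0136),(.528,.04)])
E
```

```text
[(0.57, np.float64(61.5)), (0.25, np.float64(3.6))]
[(0.92, np.float64(-60.8), np.float64(-132.7), array([ 0.338, -0.187,  0.003])), (0.78, np.float64(-187.1), np.float64(-109.3), array([ 0.358, -0.06 , -0.001])), (0.72, np.float64(31.5), np.float64(-1.1), array([ 0.472, -0.275,  0.014])), (0.47, np.float64(-230.2), np.float64(43.3), array([ 0.509, -0.012,  0.005])), (0.25, np.float64(240.8), np.float64(-2.3), array([ 0.478, -0.484,  0.053]))]
[(0.69, np.float64(58.7))]
[(0.85, np.float64(-58.8), np.float64(-131.1), array([ 0.34 , -0.189, -0.004])), (0.77, np.float64(27.1), np.float64(-1.1), array([ 0.472, -0.271,  0.014])), (0.55, np.float64(-232.4), np.float64(45.3), array([ 0.511, -0.01 ,  0.003]))]
(0.514, -0.0136) not seen
(0.528, 0.04) not seen
```

Strip seated (z = 14 mm, x ≈ 30 mm, follower at ≈60 mm). Moving out of the line of sight to measure the two remaining strips.

>>> servo_tool --rows '[-0.3, 0, 0, 0, -6.7, -0.3, 0, 0, 0, -6.7, -0.3, 0, 0, 0, -6.7, -0.3, 0, 0, 0, -6.7, -0.3, 0, 0, 0, -6.7]'

```text
time: 29.6
position: [0.4706, -0.1793, 0.1143]
tool_rot: [0.457, 0.89, -0.0, -0.0]
ft_force: [-0.4, -0.0, 1.4]
grip_width: 0.0566
grip_force: 0.0
```

>>> servo_tool --rows '[-0.3, 0, 0, 0, -6.7, -0.3, 0, 0, 0, -6.7, -0.3, 0, 0, 0, -6.7, -0.3, 0, 0, 0, -6.7, -0.3, 0, 0, 0, -6.7]'

```text
time: 30.02
position: [0.4706, -0.1793, 0.1143]
tool_rot: [0.181, 0.983, 0.0, -0.0]
ft_force: [0.7, -0.2, 0.4]
grip_width: 0.0567
grip_force: 0.0
```

>>> servo_tool --rows '[-0.3, 0, 0, 0, -6.7, -0.3, -0.0188, 0.0345, 0, -6.3, -0.3, -0.0188, 0.0345, 0, 0, -0.3, -0.0188, 0.0345, 0, 0, -0.3, -0.0188, 0.0345, 0, 0]'

```text
time: 30.43
position: [0.5689, -0.0551, 0.1143]
tool_rot: [0.072, 0.997, -0.0, -0.0]
ft_force: [0.8, -0.5, 0.2]
grip_width: 0.0565
grip_force: 0.0
```

>>> servo_tool --rows '[-0.3, -0.0188, 0.0345, 0, 0, -0.3, -0.0188, 0.0345, 0, 0, -0.3, -0.0188, 0.0345, 0, 0, -0.3, 0, 0, 0, 0]'

```text
time: 30.77
position: [0.6433, 0.0443, 0.1146]
tool_rot: [0.069, 0.998, 0.001, 0.003]
ft_force: [0.3, -1.0, 0.2]
grip_width: 0.0562
grip_force: 0.0
```

```bash
python3 - <<'E'
from h import *
s=strips([(.514,-.0136),(.528,.04)])
for x in s: to(x[0],x[1],-.010,x[2]+180)
c=shot('scene');t=shot('top')
for k in(c,t):
  print([(round(d['score'],2),np.array(d['at']).round(3)) for d in robot.place_of(k,'strip_1')])
a=cv2.resize(c['pixels'][130:200,235:335],(400,280));b=cv2.resize(t['pixels'][160:230,190:290],(400,280));cv2.imwrite('pics/d1.png',np.hstack([a,b])[:,:,::-1])
E
```

```text
strip (0.514, -0.0136) -> [ 0.5138 -0.0136 -7.7716] err 0.077 2
strip (0.528, 0.04) -> [  0.5264   0.0363 -15.7626] err 0.182 2
t 30.97 p [0.6374 0.0382 0.114 ] yaw 171.83 w 0.0563 gf 0.0 F [-0.2 -0.4 -0.1] mag -276.8780793502556 172.9766411449591
  turn -0.39 shift x 0.1155 y -0.0680 z 0.1240
t 30.97 p [0.6374 0.0382 0.114 ] yaw 171.83 w 0.0563 gf 0.0 F [-0.2 -0.4 -0.1] mag -276.8780793502556 172.9766411449591
  turn 7.60 shift x 0.1063 y -0.0320 z 0.1240
[(0.9, array([ 0.356, -0.06 ,  0.001])), (0.89, array([ 0.472, -0.273,  0.009])), (0.86, array([ 0.508, -0.015,  0.006])), (0.76, array([ 0.341, -0.186,  0.   ])), (0.71, array([0.528, 0.04 , 0.006])), (0.42, array([ 0.569,  0.025, -0.001]))]
[(0.87, array([0.526, 0.041, 0.009])), (0.86, array([ 0.339, -0.187, -0.002])), (0.77, array([ 0.511, -0.013,  0.002])), (0.69, array([ 0.474, -0.269,  0.012])), (0.62, array([ 0.359, -0.062, -0.   ])), (0.59, array([ 0.472, -0.239,  0.024]))]
```

View pics/d1.png

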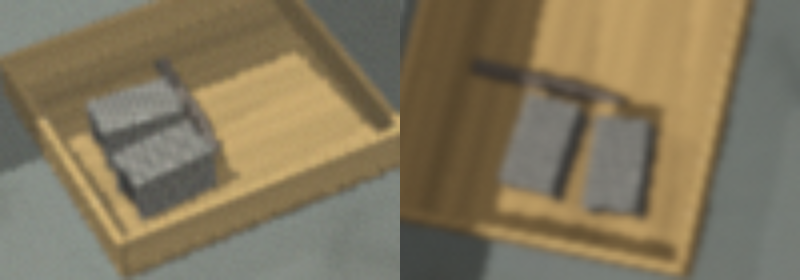

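Top view: B at crop (540,145) and A at (620,160) with a gap of about 18 mm between them, wider at the front (bottom) end. I'll grasp A off-centre towards its front end, with the inner finger in the gap and the opening narrow.

>>> servo_tool --rows '[0, 0.0318, -0.0177, 0, -0.4, 0, 0.0318, -0.0177, 0, 0, 0, 0.0318, -0.0177, 0, 0, 0, 0.0318, -0.0176, 0, 0, 0, 0, 0, 0.03, 0]'

```text
time: 31.58
position: [0.4981, -0.0153, 0.0885]
tool_rot: [0.069, 0.998, -0.001, 0.001]
ft_force: [0.4, 0.9, 0.3]
grip_width: 0.0437
grip_force: 0.0
```

>>> servo_tool --rows '[0, 0, 0, 0.03, 0, 0, 0, 0, 0.03, 0, 0, 0, 0, 0, 0, 0, 0, 0, 0, 0]'

```text
time: 31.92
position: [0.5014, -0.0139, 0.024]
tool_rot: [0.068, 0.998, 0.0, -0.002]
ft_force: [1.4, 0.3, 0.5]
grip_width: 0.0436
grip_force: 0.0
```

```bash
python3 - <<'E'
from h import *
to(.5017,-.0146,-.010,172.2)
E
```

```text
t 31.92 p [ 0.5014 -0.0139  0.024 ] yaw 172.20 w 0.0436 gf 0.0 F [1.4 0.3 0.5] mag -228.83943414564607 35.480898524869794
  turn 0.00 shift x -0.0004 y -0.0006 z 0.0340
```

>>> servo_tool --rows '[0, 0, -0.0006, 0.01, 0, 0, 0, 0, 0.006, 0, 0, 0, 0, 0.002, 0, 0, 0, 0, 0, 0]'

```text
time: 32.25
position: [0.5029, -0.0142, 0.007]
tool_rot: [0.067, 0.998, -0.0, 0.0]
ft_force: [-0.1, 1.4, 0.2]
grip_width: 0.0432
grip_force: 0.0
```

>>> servo_tool --rows '[0, 0, 0, 0.003, 0, 0, 0, 0, 0.003, 0, 0, 0, 0, 0, 0]'

```text
time: 32.5
position: [0.5026, -0.014, 0.0005]
tool_rot: [0.067, 0.998, 0.0, -0.0]
ft_force: [0.2, 0.2, 0.5]
grip_width: 0.0435
grip_force: 0.0
```

Below the crown level with no contact. Down a bit more, then close.

>>> servo_tool --rows '[0, 0, 0, 0.004, 0, 0, 0, 0, 0.003, 0, 0, 0, 0, 0.002, 0, 0, 0, 0, 0, 0]'

```text
time: 32.83
position: [0.5023, -0.014, -0.0088]
tool_rot: [0.067, 0.998, 0.0, -0.001]
ft_force: [0.6, -0.2, 0.9]
grip_width: 0.0433
grip_force: 0.0
```

>>> servo_tool --rows '[1, 0, 0, 0, 0, 1, 0, 0, 0, 0, 1, 0, 0, 0, 0, 1, 0, 0, 0, 0, 1, 0, 0, 0, 0]'

```text
time: 33.25
position: [0.5026, -0.0141, -0.0083]
tool_rot: [0.067, 0.998, -0.0, -0.0]
ft_force: [0.6, 0.8, -1.5]
grip_width: 0.0336
grip_force: 39.8
```

>>> servo_tool --rows '[1, 0, 0, -0.01, 0, 1, 0, 0, -0.02, 0, 1, 0, 0, -0.03, 0, 1, 0, 0, -0.04, 0, 1, 0, 0, -0.02, 0]'

```text
time: 33.67
position: [0.5041, -0.0144, 0.1156]
tool_rot: [0.067, 0.998, -0.0, 0.002]
ft_force: [1.0, 0.5, -1.9]
grip_width: 0.0341
grip_force: 39.8
```

>>> servo_tool --rows '[1, 0, 0, 0, 6.7, 1, 0, 0, 0, 6.7, 1, 0, 0, 0, 6.7, 1, 0, 0, 0, 6.7, 1, 0, 0, 0, 6.7]'

```text
time: 34.08
position: [0.5024, -0.0141, 0.1126]
tool_rot: [0.355, 0.935, -0.0, 0.0]
ft_force: [0.5, 0.5, -1.2]
grip_width: 0.0338
grip_force: 39.8
```

>>> servo_tool --rows '[1, 0, 0, 0, 6.7, 1, 0, 0, 0, 6.7, 1, 0, 0, 0, 6.7, 1, 0, 0, 0, 6.7, 1, 0, 0, 0, 6.7]'

```text
time: 34.5
position: [0.5023, -0.014, 0.1124]
tool_rot: [0.609, 0.793, -0.0, 0.0]
ft_force: [0.7, -0.4, -0.5]
grip_width: 0.0336
grip_force: 39.8
```

>>> servo_tool --rows '[1, 0, 0, 0, 6.7, 1, 0, 0, 0, 6.7, 1, 0, 0, 0, 0, 1, 0, 0, 0, 0]'

```text
time: 34.83
position: [0.5025, -0.0141, 0.1122]
tool_rot: [0.694, 0.72, 0.0, 0.0]
ft_force: [0.2, -0.1, -2.4]
grip_width: 0.0334
grip_force: 39.8
```

```bash
python3 - <<'E'
from h import *
mag(-.049,0,.0107)
E
```

```text
t 34.83 p [ 0.5025 -0.0141  0.1122] yaw 92.06 w 0.0334 gf 39.8 F [ 0.2 -0.1 -2.4] mag -228.6197067797121 36.56682280065436
  turn 0.36 shift x -0.1796 y -0.0366 z 0.1015
```

>>> servo_tool --rows '[1, -0.03, -0.0061, 0, 0.4, 1, -0.03, -0.0061, 0, 0, 1, -0.03, -0.0061, 0, 0, 1, -0.03, -0.0061, 0, 0, 1, -0.03, -0.0061, 0, 0]'

```text
time: 35.25
position: [0.4757, -0.166, 0.112]
tool_rot: [0.697, 0.717, -0.0, 0.0]
ft_force: [0.4, 0.4, -0.3]
grip_width: 0.0337
grip_force: 39.8
```

>>> servo_tool --rows '[1, -0.0296, -0.0061, 0.015, 0, 1, 0, 0, 0.03, 0, 1, 0, 0, 0.026, 0, 1, 0, 0, 0.01, 0, 1, 0, 0, 0, 0]'

```text
time: 35.67
position: [0.469, -0.1935, 0.0287]
tool_rot: [0.697, 0.717, -0.0, -0.003]
ft_force: [-0.1, 0.3, -0.9]
grip_width: 0.0339
grip_force: 39.8
```

>>> servo_tool --rows '[1, 0, 0, 0, 0, 1, 0, 0, 0, 0]'

```text
time: 35.83
position: [0.4719, -0.1948, 0.0318]
tool_rot: [0.697, 0.717, 0.0, 0.001]
ft_force: [-0.2, 0.0, -1.4]
grip_width: 0.0338
grip_force: 39.8
```

```bash
python3 - <<'E'
from h import *
mag(-.049,0,.0107)
c=shot('scene')
print([(round(d['score'],2),((np.array(d['at'])[:2]-M0)@mx*1e3).round(1),((np.array(d['at'])[:2]-M0)@my*1e3).round(1),np.array(d['at']).round(3)) for d in robot.place_of(c,'strip_1')])
E
```

```text
t 35.83 p [ 0.4719 -0.1948  0.0318] yaw 91.57 w 0.0338 gf 39.8 F [-0.2  0.  -1.4] mag -48.91741863570726 0.6293519709874449
  turn -0.13 shift x 0.0001 y -0.0006 z 0.0211
[(0.73, np.float64(-37.9), np.float64(-6.5), array([ 0.465, -0.206,  0.047])), (0.71, np.float64(-280.2), np.float64(58.7), array([0.523, 0.038, 0.007])), (0.62, np.float64(33.1), np.float64(-1.0), array([ 0.473, -0.277,  0.013])), (0.62, np.float64(-189.8), np.float64(-109.1), array([ 0.358, -0.057, -0.001])), (0.58, np.float64(-59.9), np.float64(-132.9), array([ 0.338, -0.188,  0.001]))]
```

>>> servo_tool --rows '[1, 0, -0.0005, 0.01, 0, 1, 0, 0, 0.008, 0, 1, 0, 0, 0.003, 0, 1, 0, 0, 0, 0]'

```text
time: 36.27
position: [0.4696, -0.1941, 0.0087]
tool_rot: [0.698, 0.716, -0.0, -0.001]
ft_force: [0.2, -0.0, -0.4]
grip_width: 0.0334
grip_force: 39.8
```

>>> servo_tool --rows '[1, -0.01, 0, 0, 0, 1, -0.01, 0, 0, 0, 1, -0.01, 0, 0, 0, 1, -0.01, 0, 0, 0, 1, 0, 0, 0, 0]'

```text
time: 36.68
position: [0.4709, -0.236, 0.0095]
tool_rot: [0.699, 0.715, 0.0, -0.001]
ft_force: [-2.0, 3.5, -2.8]
grip_width: 0.0332
grip_force: 39.8
```

>>> servo_tool --rows '[1, -0.01, 0, 0, 0, 1, -0.01, 0, 0, 0, 1, -0.01, 0, 0, 0, 1, -0.002, 0, 0, 0, 1, 0, 0, 0, 0]'

```text
time: 37.1
position: [0.4715, -0.2664, 0.0095]
tool_rot: [0.698, 0.716, 0.0, -0.001]
ft_force: [-0.4, 4.7, -1.6]
grip_width: 0.0332
grip_force: 39.8
```

```bash
cat >> h.py <<'E'
def look():
    for n in('scene','top'):
        c=shot(n)
        g=lambda a:[*((np.array(a)[:2]-M0)@np.array([mx,my]).T*1e3).round(1).tolist(),round(a[2]*1e3,1)]
        for q in('follower_face','strip_1'):
            print(n,q,[(round(d['score'],2),g(d['at'])) for d in robot.place_of(c,q) if abs((np.array(d['at'])[:2]-M0)@my)<.03])
E
python3 - <<'E'
from h import *
mag(.0225,0,-.0003);look()
E
```

```text
t 37.10 p [ 0.4715 -0.2664  0.0095] yaw 91.40 w 0.0332 gf 39.8 F [-0.4  4.7 -1.6] mag 22.61721195375803 -1.9117198310307888
  turn -0.30 shift x 0.0001 y 0.0019 z 0.0098
scene follower_face [(0.46, [124.5, -0.5, 33.4])]
scene strip_1 [(0.89, [33.2, -7.6, 24.1]), (0.76, [94.5, -0.1, 11.5])]
top follower_face [(0.4, [122.0, 2.1, 32.8])]
top strip_1 [(0.61, [87.9, -1.8, 7.8])]
```

>>> servo_tool --rows '[1, 0, 0.0015, 0.004, -0.3, 1, 0, 0, 0.004, 0, 1, 0, 0, 0.0025, 0, 1, 0, 0, 0, 0]'

```text
time: 37.73
position: [0.4739, -0.2658, -0.0003]
tool_rot: [0.696, 0.718, 0.0, -0.0]
ft_force: [-0.3, 5.1, 2.0]
grip_width: 0.0336
grip_force: 39.9
```

>>> servo_tool --rows '[-0.1, 0, 0, 0, 0, -0.1, 0, 0, 0, 0, -0.1, 0, 0, 0, 0, -0.1, 0, 0, 0, 0]'

```text
time: 38.07
position: [0.475, -0.2682, -0.0003]
tool_rot: [0.696, 0.718, -0.0, 0.002]
ft_force: [-0.1, 0.2, 0.4]
grip_width: 0.0464
grip_force: 0.0
```

>>> servo_tool --rows '[-0.1, 0, 0, -0.02, 0, -0.3, 0, 0, -0.04, 0, -0.3, 0.03, 0, -0.04, 0, -0.3, 0.04, 0, -0.02, 0, -0.3, 0.04, 0, 0, 0]'

```text
time: 38.48
position: [0.4748, -0.1673, 0.1157]
tool_rot: [0.697, 0.717, 0.001, 0.006]
ft_force: [0.7, -0.3, -0.2]
grip_width: 0.056
grip_force: 0.0
```

```bash
python3 - <<'E'
from h import *
look();to(.527,.039,-.010,167)
E
```

```text
scene follower_face [(0.47, [121.6, 0.2, 31.0])]
scene strip_1 [(0.97, [89.7, -0.7, 14.8]), (0.64, [29.7, -1.3, 14.8])]
top follower_face [(0.48, [120.9, -2.8, 33.3])]
top strip_1 [(0.74, [27.8, 0.9, 12.5]), (0.55, [87.5, 1.1, 11.0])]
t 38.78 p [ 0.4714 -0.1656  0.1113] yaw 91.77 w 0.0564 gf 0.0 F [ 0.6  0.2 -0.3] mag -78.13022559558408 1.0232929750085071
  turn -75.23 shift x -0.0082 y 0.2118 z 0.1213
```

Two seated end to end (30 and 90 mm, follower ≈121). Turning for the last strip and re-measuring it.

>>> servo_tool --rows '[-0.3, 0, 0, 0, -6.8, -0.3, 0, 0, 0, -6.8, -0.3, 0, 0, 0, -6.8, -0.3, 0, 0, 0, -6.8, -0.3, 0, 0, 0, -6.8]'

```text
time: 39.2
position: [0.471, -0.1662, 0.1106]
tool_rot: [0.454, 0.891, -0.0, 0.0]
ft_force: [0.9, -0.6, 0.0]
grip_width: 0.0565
grip_force: 0.0
```

>>> servo_tool --rows '[-0.3, 0, 0, 0, -6.8, -0.3, 0, 0, 0, -6.8, -0.3, 0, 0, 0, -6.8, -0.3, 0, 0, 0, -6.8, -0.3, 0, 0, 0, -6.8]'

```text
time: 39.62
position: [0.4709, -0.1662, 0.1106]
tool_rot: [0.174, 0.985, -0.0, 0.0]
ft_force: [0.0, -0.1, 0.4]
grip_width: 0.0564
grip_force: 0.0
```

>>> servo_tool --rows '[-0.3, 0, 0, 0, -6.8, -0.3, -0.035, 0.02, 0, 0, -0.3, -0.035, 0.02, 0, 0, -0.3, -0.035, 0.02, 0, 0, -0.3, -0.035, 0.02, 0, 0]'

```text
time: 40.03
position: [0.6273, -0.1206, 0.1106]
tool_rot: [0.118, 0.993, -0.0, 0.0]
ft_force: [0.8, -0.5, -0.2]
grip_width: 0.0566
grip_force: 0.0
```

>>> servo_tool --rows '[-0.3, -0.02, 0.03, 0, 0, -0.3, -0.02, 0.03, 0, 0, -0.3, 0, 0.03, 0, 0, -0.3, 0, 0.03, 0, 0, -0.3, 0, 0, 0, 0]'

```text
time: 40.45
position: [0.6937, -0.0074, 0.1098]
tool_rot: [0.115, 0.993, 0.001, 0.0]
ft_force: [-0.2, 0.4, -0.4]
grip_width: 0.0562
grip_force: 0.0
```

```bash
python3 - <<'E'
from h import *
for i in range(2): s=strips([(.527,.040)])
x=s[0];to(x[0],x[1],-.010,x[2]+180)
for n in('scene','top'): print([np.array(d['at']).round(3).tolist() for d in robot.place_of(shot(n),'strip_1')])
E
```

```text
strip (0.527, 0.04) -> [  0.5272   0.0361 -16.9264] err 0.11 2
strip (0.527, 0.04) -> [  0.5278   0.0357 -16.5426] err 0.09 2
t 40.85 p [ 0.692  -0.0133  0.1112] yaw 166.46 w 0.0567 gf 0.0 F [-0.4  0.1 -0.5] mag -223.74418847704584 226.0232247845049
  turn 3.00 shift x 0.1714 y 0.0003 z 0.1212
[[0.36, -0.059, 0.004], [0.476, -0.336, 0.015], [0.527, 0.038, 0.006], [0.337, -0.186, 0.001], [0.47, -0.275, 0.014]]
[[0.358, -0.06, 0.001], [0.523, 0.042, 0.008], [0.472, -0.272, 0.012], [0.342, -0.189, 0.002], [0.476, -0.333, 0.01]]
```

>>> servo_tool --rows '[-0.3, 0, 0, 0, 3, -0.3, 0.035, 0.0003, 0, 0, -0.3, 0.035, 0.0003, 0, 0, -0.3, 0.035, 0.0004, 0, 0, -0.3, 0.035, 0.0005, 0, 0]'

```text
time: 41.47
position: [0.5568, 0.0296, 0.1113]
tool_rot: [0.143, 0.99, 0.0, 0.0]
ft_force: [0.3, -0.1, 0.1]
grip_width: 0.0563
grip_force: 0.0
```

>>> servo_tool --rows '[-0.3, 0.031, 0.0005, 0, 0, -0.3, 0, 0, 0.03, 0, -0.3, 0, 0, 0.03, 0, -0.3, 0, 0, 0.027, 0, -0.3, 0, 0, 0, 0]'

```text
time: 41.88
position: [0.5251, 0.039, 0.0206]
tool_rot: [0.143, 0.99, -0.0, -0.004]
ft_force: [0.1, 0.1, 0.3]
grip_width: 0.0566
grip_force: 0.0
```

>>> servo_tool --rows '[-0.3, 0, 0, 0.01, 0, -0.3, 0, 0, 0.007, 0, -0.3, 0, 0, 0.003, 0, -0.3, 0, 0, 0, 0]'

```text
time: 42.22
position: [0.5291, 0.0386, 0.0044]
tool_rot: [0.143, 0.99, -0.0, 0.0]
ft_force: [0.0, -0.8, 0.1]
grip_width: 0.0567
grip_force: 0.0
```

```bash
python3 - <<'E'
from h import *
to(.527,.038,-.010,163.5)
E
```

```text
t 42.22 p [0.5291 0.0386 0.0044] yaw 163.58 w 0.0567 gf 0.0 F [ 0.  -0.8  0.1] mag -280.45498446966235 64.71071769588116
  turn 0.08 shift x 0.0018 y -0.0011 z 0.0144
```

>>> servo_tool --rows '[-0.3, 0.001, 0, 0.006, 0, -0.3, 0, 0, 0.005, 0, -0.3, 0, 0, 0.0025, 0, -0.3, 0, 0, 0, 0]'

```text
time: 42.55
position: [0.5273, 0.039, -0.0097]
tool_rot: [0.143, 0.99, -0.0, -0.0]
ft_force: [0.3, -0.3, 0.3]
grip_width: 0.0568
grip_force: 0.0
```

>>> servo_tool --rows '[1, 0, 0, 0, 0, 1, 0, 0, 0, 0, 1, 0, 0, 0, 0, 1, 0, 0, 0, 0, 1, 0, 0, 0, 0]'

```text
time: 42.97
position: [0.5277, 0.0388, -0.0091]
tool_rot: [0.143, 0.99, -0.0, 0.0]
ft_force: [-0.4, -0.5, 1.1]
grip_width: 0.0338
grip_force: 40.0
```

>>> servo_tool --rows '[1, 0, 0, 0, 0, 1, 0, 0, 0, 0, 1, 0, 0, 0, 0]'

```text
time: 43.22
position: [0.5277, 0.0388, -0.0091]
tool_rot: [0.143, 0.99, -0.0, 0.0]
ft_force: [-0.5, -0.9, 2.8]
grip_width: 0.0338
grip_force: 40.0
```

>>> servo_tool --rows '[1, 0, 0, -0.01, 0, 1, 0, 0, -0.02, 0, 1, 0, 0, -0.03, 0, 1, 0, 0, -0.04, 0, 1, 0, 0, -0.02, 0]'

```text
time: 43.63
position: [0.5292, 0.039, 0.1144]
tool_rot: [0.143, 0.99, 0.0, 0.002]
ft_force: [1.5, -1.0, -1.2]
grip_width: 0.0337
grip_force: 40.0
```

>>> servo_tool --rows '[1, 0, 0, 0, 6.5, 1, 0, 0, 0, 6.5, 1, 0, 0, 0, 6.5, 1, 0, 0, 0, 6.5, 1, 0, 0, 0, 6.5]'

```text
time: 44.05
position: [0.5273, 0.0392, 0.1112]
tool_rot: [0.417, 0.909, 0.0, -0.0]
ft_force: [-0.4, 0.6, -1.5]
grip_width: 0.0337
grip_force: 40.0
```

>>> servo_tool --rows '[1, 0, 0, 0, 6.5, 1, 0, 0, 0, 6.5, 1, 0, 0, 0, 6.5, 1, 0, 0, 0, 6.5, 1, 0, 0, 0, 6.5]'

```text
time: 44.47
position: [0.5273, 0.0392, 0.111]
tool_rot: [0.654, 0.756, 0.0, -0.0]
ft_force: [-0.7, 0.1, -2.0]
grip_width: 0.0339
grip_force: 40.0
```

>>> servo_tool --rows '[1, 0, 0, 0, 6.7, 1, 0, 0, 0, 0, 1, 0, 0, 0, 0]'

```text
time: 44.72
position: [0.5274, 0.0391, 0.1109]
tool_rot: [0.694, 0.72, 0.0, -0.0]
ft_force: [-0.2, -1.3, -1.2]
grip_width: 0.0334
grip_force: 40.0
```

```bash
python3 - <<'E'
from h import *
mag(-.038,0,.010)
E
```

```text
t 44.72 p [0.5274 0.0391 0.1109] yaw 92.05 w 0.0334 gf 40.0 F [-0.2 -1.3 -1.2] mag -281.0451346525811 63.112894886089606
  turn 0.35 shift x -0.2430 y -0.0631 z 0.1009
```

>>> servo_tool --rows '[1, -0.03, -0.0079, 0, 0.4, 1, -0.03, -0.0079, 0, 0, 1, -0.03, -0.0079, 0, 0, 1, -0.03, -0.0079, 0, 0, 1, -0.03, -0.0079, 0, 0]'

```text
time: 45.13
position: [0.4918, -0.1131, 0.1109]
tool_rot: [0.697, 0.717, 0.0, 0.0]
ft_force: [0.3, -0.6, -2.1]
grip_width: 0.0337
grip_force: 40.0
```

>>> servo_tool --rows '[1, -0.03, -0.0079, 0, 0, 1, -0.03, -0.0079, 0, 0, 1, -0.032, -0.0079, 0.01, 0, 1, 0, 0, 0.03, 0, 1, 0, 0, 0.03, 0]'

```text
time: 45.55
position: [0.4725, -0.2083, 0.0414]
tool_rot: [0.698, 0.716, 0.0, 0.003]
ft_force: [0.7, 0.6, -1.5]
grip_width: 0.0337
grip_force: 40.0
```

>>> servo_tool --rows '[1, 0, 0, 0.01, 0, 1, 0, 0, 0, 0, 1, 0, 0, 0, 0]'

```text
time: 45.8
position: [0.4709, -0.2042, 0.0307]
tool_rot: [0.697, 0.717, -0.0, -0.001]
ft_force: [-0.3, 0.5, -1.5]
grip_width: 0.0336
grip_force: 40.0
```

```bash
python3 - <<'E'
from h import *
mag(-.038,0,.010);look()
E
```

```text
t 45.80 p [ 0.4709 -0.2042  0.0307] yaw 91.57 w 0.0336 gf 40.0 F [-0.3  0.5 -1.5] mag -39.534832594547176 -0.6234479279315204
  turn -0.13 shift x -0.0015 y 0.0006 z 0.0207
scene follower_face [(0.69, [119.9, -2.7, 32.3])]
scene strip_1 [(0.58, [27.4, -0.1, 14.1]), (0.58, [89.4, -1.0, 16.0]), (0.55, [-44.6, -1.9, 44.5])]
top follower_face [(0.68, [118.0, 2.2, 29.5])]
top strip_1 [(0.71, [86.3, 0.4, 9.6]), (0.63, [29.3, -0.2, 12.3])]
```

>>> servo_tool --rows '[1, 0, 0, 0.01, 0, 1, 0, 0, 0.008, 0, 1, 0, 0, 0.0025, 0, 1, 0, 0, 0, 0]'

```text
time: 46.43
position: [0.4701, -0.2041, 0.009]
tool_rot: [0.698, 0.716, -0.0, -0.001]
ft_force: [-0.2, 0.4, -0.4]
grip_width: 0.0338
grip_force: 40.0
```

>>> servo_tool --rows '[1, -0.01, 0, 0, 0, 1, -0.01, 0, 0, 0, 1, -0.01, 0, 0, 0, 1, -0.01, 0, 0, 0, 1, 0, 0, 0, 0]'

```text
time: 46.85
position: [0.4712, -0.2455, 0.0099]
tool_rot: [0.699, 0.716, 0.0, -0.001]
ft_force: [-0.5, 4.0, -1.7]
grip_width: 0.0336
grip_force: 40.0
```

>>> servo_tool --rows '[1, -0.01, 0, 0, 0, 1, -0.01, 0, 0, 0, 1, -0.01, 0, 0, 0, 1, -0.005, 0, 0, 0, 1, 0, 0, 0, 0]'

```text
time: 47.27
position: [0.4723, -0.2797, 0.0099]
tool_rot: [0.698, 0.716, 0.0, -0.001]
ft_force: [0.4, 4.0, -2.2]
grip_width: 0.0339
grip_force: 40.0
```

```bash
python3 - <<'E'
from h import *
mag(.036,0,-.001);look()
E
```

```text
t 47.27 p [ 0.4723 -0.2797  0.0099] yaw 91.42 w 0.0339 gf 40.0 F [ 0.4  4.  -2.2] mag 35.98953376347358 -1.4917081237448786
  turn -0.28 shift x -0.0000 y 0.0015 z 0.0109
scene follower_face [(0.51, [184.3, -0.6, 29.8])]
scene strip_1 [(0.83, [96.8, -1.4, 13.5]), (0.76, [34.0, -0.8, 23.8]), (0.69, [157.9, -2.0, 13.7])]
top follower_face [(0.51, [184.4, 1.2, 29.4])]
top strip_1 [(0.77, [151.9, -0.6, 13.4]), (0.25, [186.1, -2.3, 32.9])]
```

Follower at 184, so the strip's front end is about 4 mm behind the lip. Lowering and releasing.

>>> servo_tool --rows '[1, 0, 0.0013, 0.004, -0.3, 1, 0, 0, 0.004, 0, 1, 0, 0, 0.003, 0, 1, 0, 0, 0, 0]'

```text
time: 47.9
position: [0.474, -0.2786, -0.001]
tool_rot: [0.696, 0.718, 0.0, -0.001]
ft_force: [-0.4, 4.9, -3.0]
grip_width: 0.0334
grip_force: 40.0
```

>>> servo_tool --rows '[-0.1, 0, 0, 0, 0, -0.1, 0, 0, 0, 0, -0.1, 0, 0, 0, 0, -0.1, 0, 0, 0, 0]'

```text
time: 48.23
position: [0.4754, -0.2813, -0.0002]
tool_rot: [0.696, 0.718, -0.0, 0.002]
ft_force: [0.1, 0.6, 0.7]
grip_width: 0.0462
grip_force: 0.0
```

>>> servo_tool --rows '[-0.1, 0, 0, -0.02, 0, -0.3, 0, 0, -0.04, 0, -0.3, 0.03, 0, -0.04, 0, -0.3, 0.04, 0, -0.04, 0, 1, 0.04, 0, -0.04, 0]'

```text
time: 48.65
position: [0.4721, -0.1962, 0.1534]
tool_rot: [0.697, 0.717, 0.0, 0.001]
ft_force: [0.5, -0.5, -0.6]
grip_width: 0.0538
grip_force: 0.0
```

```bash
python3 - <<'E'
from h import *
look();mag(.24,0,.30)
for n in('scene','top'): print([np.array(d['at']).round(3).tolist() for d in robot.place_of(shot(n),'rail_knob')])
E
```

```text
scene follower_face [(0.54, [179.6, -0.2, 30.1])]
scene strip_1 [(0.96, [151.1, 4.8, 14.3]), (0.93, [90.1, -0.2, 12.4]), (0.91, [25.8, 0.5, 14.8])]
top follower_face [(0.66, [179.3, -1.5, 30.4]), (0.54, [-2.4, 1.0, 22.6]), (0.24, [239.3, -0.7, 53.0])]
top strip_1 [(0.89, [23.5, -4.3, 19.5]), (0.89, [147.8, 2.1, 11.9]), (0.67, [88.4, 1.2, 11.2])]
t 48.95 p [ 0.4716 -0.1966  0.1509] yaw 91.76 w 0.0334 gf 0.0 F [-0.3  0.  -0.3] mag -47.148486861325736 0.3276883936715057
  turn 0.06 shift x -0.2871 y -0.0003 z -0.1491
[[0.48, -0.468, 0.307]]
[[0.475, -0.464, 0.306]]
```

All three are flush (follower at 180 mm). Now the rail: grip the knob from above, with the corrected height, and follow the arc down.

>>> servo_tool --rows '[-0.2, 0, 0, -0.04, 0, -0.2, 0, 0, -0.04, 0, -0.2, 0, 0, -0.04, 0, -0.2, 0, 0, -0.04, 0, -0.2, 0, 0, -0.03, 0]'

```text
time: 49.57
position: [0.4722, -0.1968, 0.3442]
tool_rot: [0.696, 0.718, 0.0, 0.001]
ft_force: [0.4, -0.2, -0.5]
grip_width: 0.0431
grip_force: 0.0
```

>>> servo_tool --rows '[-0.2, -0.039, 0, 0, 0, -0.2, -0.039, 0, 0, 0, -0.2, -0.039, 0, 0, 0, -0.2, -0.039, 0, 0, 0, -0.2, -0.039, 0, 0, 0]'

```text
time: 49.98
position: [0.4771, -0.3929, 0.3404]
tool_rot: [0.696, 0.718, 0.0, -0.001]
ft_force: [0.6, 0.7, 0.3]
grip_width: 0.052
grip_force: 0.0
```

>>> servo_tool --rows '[-0.2, -0.038, 0, 0, 0, -0.2, -0.036, 0, 0, 0, -0.2, 0, 0, 0, 0, -0.2, 0, 0, 0, 0]'

```text
time: 50.32
position: [0.4788, -0.4669, 0.3387]
tool_rot: [0.697, 0.717, 0.0, -0.002]
ft_force: [-0.2, 1.0, 0.1]
grip_width: 0.0526
grip_force: 0.0
```

```bash
python3 - <<'E'
from h import *
mag(.2222,0,.2604)
E
```

```text
t 50.32 p [ 0.4788 -0.4669  0.3387] yaw 91.57 w 0.0526 gf 0.0 F [-0.2  1.   0.1] mag 223.29252268752754 -0.5453089893199232
  turn -0.13 shift x 0.0011 y 0.0005 z 0.0783
```

>>> servo_tool --rows '[-0.2, 0.001, 0.0005, 0.03, 0, -0.2, 0, 0, 0.025, 0, -0.2, 0, 0, 0.015, 0, -0.2, 0, 0, 0.008, 0, -0.2, 0, 0, 0, 0]'

```text
time: 50.73
position: [0.4796, -0.4613, 0.2609]
tool_rot: [0.696, 0.718, 0.001, -0.003]
ft_force: [-0.0, 0.2, 0.3]
grip_width: 0.0521
grip_force: 0.0
```

>>> servo_tool --rows '[1, 0, 0, 0, 0, 1, 0, 0, 0, 0, 1, 0, 0, 0, 0, 1, 0, 0, 0, 0, 1, 0, 0, 0, 0]' --newtons 20

```text
time: 51.15
position: [0.4807, -0.4639, 0.2645]
tool_rot: [0.696, 0.718, -0.0, 0.001]
ft_force: [-2.2, -0.6, 0.6]
grip_width: 0.0268
grip_force: 1.7
```

>>> servo_tool --rows '[1, 0, 0, 0, 0, 1, 0, 0, 0, 0, 1, 0, 0, 0, 0]'

```text
time: 51.4
position: [0.479, -0.464, 0.2644]
tool_rot: [0.696, 0.718, -0.001, -0.001]
ft_force: [-5.8, 0.7, 4.1]
grip_width: 0.0224
grip_force: 20.0
```

>>> servo_tool --rows '[1, 0, -0.0015, 0, 0, 1, 0.025, 0, 0.003, 0, 1, 0.0246, 0, 0.0055, 0, 1, 0.0239, 0, 0.0079, 0, 1, 0, 0, 0, 0]'

```text
time: 51.82
position: [0.4765, -0.3848, 0.2458]
tool_rot: [0.695, 0.719, 0.002, -0.002]
ft_force: [-1.0, 3.7, 3.2]
grip_width: 0.0226
grip_force: 20.0
```

>>> servo_tool --rows '[1, 0.023, 0, 0.0103, 0, 1, 0.0218, 0, 0.0125, 0, 1, 0.0205, 0, 0.0147, 0, 1, 0, 0, 0, 0]'

```text
time: 52.15
position: [0.4745, -0.3209, 0.2075]
tool_rot: [0.696, 0.718, 0.002, -0.002]
ft_force: [-0.3, 4.6, 2.0]
grip_width: 0.0223
grip_force: 20.0
```

```bash
python3 - <<'E'
from h import *
mag(.24-.252*.62161,0,.0214+.252*.78333)
E
```

```text
t 52.15 p [ 0.4745 -0.3209  0.2075] yaw 91.85 w 0.0223 gf 20.0 F [-0.3  4.6  2. ] mag 77.21729103511409 -0.518206904370943
  turn 0.15 shift x -0.0061 y 0.0005 z -0.0113
```

>>> servo_tool --rows '[1, 0.0189, 0, 0.0166, 0, 1, 0.0172, 0, 0.0184, 0, 1, 0.0152, 0, 0.0201, 0, 1, 0, 0, 0, 0]'

```text
time: 52.48
position: [0.4729, -0.2716, 0.152]
tool_rot: [0.696, 0.718, 0.001, -0.002]
ft_force: [-0.9, 3.4, -0.2]
grip_width: 0.0226
grip_force: 20.0
```

>>> servo_tool --rows '[1, 0.0132, 0, 0.0215, 0, 1, 0.011, 0, 0.0227, 0, 1, 0.0086, 0, 0.0237, 0, 1, 0, 0, 0, 0]'

```text
time: 52.82
position: [0.472, -0.2404, 0.0841]
tool_rot: [0.696, 0.718, 0.0, -0.002]
ft_force: [-0.5, 2.4, -1.7]
grip_width: 0.0223
grip_force: 20.0
```

```bash
python3 - <<'E'
from h import *
mag(-.012,0,.013)
c=shot('scene');print([np.array(d['at']).round(3).tolist() for d in robot.place_of(c,'rail_knob')])
E
```

```text
t 52.82 p [ 0.472  -0.2404  0.0841] yaw 91.76 w 0.0223 gf 20.0 F [-0.5  2.4 -1.7] mag -3.2713877526747814 -0.6350475755457197
  turn 0.06 shift x 0.0087 y 0.0006 z 0.0711
[[0.473, -0.241, 0.129], [0.481, -0.423, 0.033]]
```

>>> servo_tool --rows '[1, 0.0062, 0, 0.0244, 0, 1, 0.0038, 0, 0.0249, 0, 1, 0.001, 0, 0.015, 0, 1, 0, 0, 0, 0]'

```text
time: 53.25
position: [0.4717, -0.2305, 0.0213]
tool_rot: [0.696, 0.718, -0.0, -0.001]
ft_force: [-1.8, 2.6, -1.7]
grip_width: 0.0226
grip_force: 20.0
```

>>> servo_tool --rows '[1, 0, 0, 0.005, 0, 1, 0, 0, 0.003, 0, 1, 0, 0, 0, 0]'

```text
time: 53.5
position: [0.4718, -0.2304, 0.0149]
tool_rot: [0.696, 0.718, -0.0, 0.0]
ft_force: [-1.5, 1.6, -2.0]
grip_width: 0.0225
grip_force: 20.0
```

>>> servo_tool --rows '[1, 0, 0, 0.002, 0, 1, 0, 0, 0, 0]'

```text
time: 53.67
position: [0.4719, -0.2304, 0.0128]
tool_rot: [0.696, 0.718, -0.0, 0.001]
ft_force: [-3.2, 2.2, 0.2]
grip_width: 0.0225
grip_force: 20.0
```

```bash
python3 - <<'E'
from h import *
mag(-.012,0,.0096)
c=shot('scene');print([np.array(d['at']).round(3).tolist() for d in robot.place_of(c,'rail_knob')])
E
```

```text
t 53.67 p [ 0.4719 -0.2304  0.0128] yaw 91.79 w 0.0225 gf 20.0 F [-3.2  2.2  0.2] mag -13.306578724733756 -0.4537130184902099
  turn 0.09 shift x -0.0013 y 0.0005 z 0.0032
[[0.472, -0.234, 0.058]]
```

>>> servo_tool --rows '[1, 0, 0, 0.0015, 0, 1, 0, 0, 0, 0, 1, 0, 0, 0, 0]'

```text
time: 54.02
position: [0.4718, -0.2304, 0.011]
tool_rot: [0.696, 0.718, -0.0, 0.0]
ft_force: [-3.5, 1.0, 3.2]
grip_width: 0.0225
grip_force: 20.0
```

>>> servo_tool --rows '[1, 0, 0, 0.001, 0, 1, 0, 0, 0, 0, 1, 0, 0, 0, 0]'

```text
time: 54.27
position: [0.4719, -0.2304, 0.0106]
tool_rot: [0.696, 0.718, -0.0, 0.001]
ft_force: [-5.8, -0.3, 8.0]
grip_width: 0.0224
grip_force: 20.0
```

>>> servo_tool --rows '[-0.1, 0, 0, 0, 0, -0.1, 0, 0, 0, 0, -0.1, 0, 0, 0, 0, -0.1, 0, 0, 0, 0, -0.1, 0, 0, 0, 0]'

```text
time: 54.68
position: [0.4724, -0.2303, 0.0097]
tool_rot: [0.696, 0.718, 0.0, 0.001]
ft_force: [-0.4, -0.1, 0.4]
grip_width: 0.0451
grip_force: 0.0
```

>>> servo_tool --rows '[-0.1, 0, 0, -0.015, 0, -0.1, 0, 0, -0.02, 0, 1, 0, 0, -0.01, 0, 1, 0, 0, 0, 0, 1, 0, 0, 0, 0]'

```text
time: 55.1
position: [0.4722, -0.2302, 0.0551]
tool_rot: [0.696, 0.718, 0.0, 0.001]
ft_force: [-0.3, -1.0, -0.0]
grip_width: 0.035
grip_force: 0.0
```

>>> servo_tool --rows '[1, 0, 0, 0, 0, 1, 0, 0, 0, 0, 1, 0, 0, 0, 0, 1, 0, 0, 0, 0, 1, 0, 0, 0, 0]'

```text
time: 55.52
position: [0.4714, -0.2297, 0.0543]
tool_rot: [0.696, 0.718, -0.0, -0.0]
ft_force: [0.5, 0.5, 0.3]
grip_width: 0.0041
grip_force: 0.0
```

```bash
python3 - <<'E'
from h import *
mag(-.012,0,.033)
for i in range(2):
  c=shot('scene');d=robot.place_of(c,'rail_knob');print([(np.array(e['at']).round(4).tolist(),proj(c,e['at'])) for e in d])
for th in(0,.02,.05):
  q=M0+mx*(.24-.252*np.cos(th));print(th,proj(c,[q[0],q[1],.056+.252*np.sin(th)]))
E
```

```text
t 55.52 p [ 0.4714 -0.2297  0.0543] yaw 91.78 w 0.0041 gf 0.0 F [0.5 0.5 0.3] mag -14.08204202897312 -0.8868575424827332
  turn 0.08 shift x -0.0021 y 0.0009 z 0.0213
[([0.4731, -0.2326, 0.0585], array([315.6639, 219.4559]))]
[([0.4738, -0.2338, 0.0526], array([316.2511, 221.1344]))]
0 [315.2032 220.046 ]
0.02 [315.1769 218.7449]
0.05 [315.1896 216.8232]
```

Knob matches θ ≈ 0. One gentle press on top to be sure it is fully down.

>>> servo_tool --rows '[1, -0.001, 0, 0.01, 0, 1, 0, 0, 0.008, 0, 1, 0, 0, 0.002, 0, 1, 0, 0, 0, 0]'

```text
time: 56.05
position: [0.4708, -0.2302, 0.0335]
tool_rot: [0.696, 0.718, -0.0, -0.001]
ft_force: [-0.0, 0.1, -0.4]
grip_width: 0.0004
grip_force: 0.0
```

>>> servo_tool --rows '[1, 0, 0, 0.0015, 0, 1, 0, 0, 0, 0, 1, 0, 0, 0, 0]'

```text
time: 56.3
position: [0.4718, -0.2309, 0.0333]
tool_rot: [0.696, 0.718, 0.0, 0.0]
ft_force: [0.2, -0.0, -0.2]
grip_width: 0.0002
grip_force: 0.0
```

>>> servo_tool --rows '[1, 0, 0, 0.001, 0, 1, 0, 0, 0, 0, 1, 0, 0, 0, 0]'

```text
time: 56.55
position: [0.4719, -0.231, 0.0326]
tool_rot: [0.696, 0.718, 0.0, 0.0]
ft_force: [0.1, -0.1, 2.2]
grip_width: 0.0008
grip_force: 0.8
```

>>> servo_tool --rows '[1, 0, 0, 0.001, 0, 1, 0, 0, 0, 0, 1, 0, 0, 0, 0]'

```text
time: 56.8
position: [0.472, -0.231, 0.0322]
tool_rot: [0.696, 0.718, 0.0, 0.001]
ft_force: [-0.9, 1.4, 7.3]
grip_width: 0.0003
grip_force: 3.8
```

>>> servo_tool --rows '[1, 0, 0, 0.0006, 0, 1, 0, 0, 0, 0]'

```text
time: 56.97
position: [0.472, -0.2311, 0.032]
tool_rot: [0.696, 0.718, 0.0, 0.001]
ft_force: [-2.0, 1.2, 12.1]
grip_width: 0.0004
grip_force: 5.5
```

>>> servo_tool --rows '[1, 0, 0, -0.04, 0, 1, 0, 0, -0.04, 0, 1, 0, 0, -0.04, 0, 1, 0.04, 0, -0.03, 0, 1, 0.04, 0, 0, 0]'

```text
time: 57.38
position: [0.4742, -0.1615, 0.1813]
tool_rot: [0.698, 0.717, 0.002, 0.007]
ft_force: [0.5, 0.0, -0.1]
grip_width: 0.001
grip_force: 0.0
```

>>> servo_tool --rows '[1, 0.04, 0, 0, 0, 1, 0.04, 0, 0, 0, 1, 0.04, 0, 0, 0, 1, 0.03, 0, 0, 0, 1, 0, 0, 0, 0]'

```text
time: 57.8
position: [0.4625, -0.0024, 0.1755]
tool_rot: [0.694, 0.72, 0.0, -0.002]
ft_force: [0.0, -0.1, 0.6]
grip_width: 0.0006
grip_force: 0.0
```

```bash
python3 - <<'E'
from h import *
st();look()
for n in('scene','top'):
  c=shot(n)
  for q in('rail_knob','offcut','pliers'): print(n,q,[np.array(d['at']).round(4).tolist() for d in robot.place_of(c,q)][:2])
E
```

```text
t 57.8 p [ 0.4625 -0.0024  0.1755] rpy [-179.8722   -0.1535   92.0787] R [[-0.036, 0.999, -0.002], [0.999, 0.036, 0.003], [0.003, -0.002, -1.0]] w 0.0006306144933242702 F [ 0.0327 -0.1337  0.6011]
scene follower_face [(0.66, [178.3, -1.1, 34.6]), (0.27, [1.6, -0.4, 24.1])]
scene strip_1 [(0.78, [26.2, 0.9, 14.4]), (0.6, [150.7, 2.5, 11.9]), (0.51, [91.4, -1.3, 13.0])]
top follower_face []
top strip_1 [(0.67, [145.1, -1.4, 13.0]), (0.6, [90.3, 0.0, 11.3]), (0.42, [23.3, 1.0, 15.6])]
scene rail_knob [[0.4718, -0.2331, 0.0556], [0.4729, -0.2705, 0.0148]]
scene offcut [[0.699, -0.2134, 0.0001]]
scene pliers [[0.7182, -0.3492, -0.0006]]
top rail_knob [[0.4688, -0.2326, 0.0537]]
top offcut [[0.6983, -0.2156, 0.0015]]
top pliers [[0.4752, -0.3334, 0.0143]]
```

Rail down (knob at 55 mm), three strips flat and end to end, bystanders unmoved. Handing in.

```bash
python3 -c "
from rig import robot
print(robot.hand_in())"
```

```text
the job is handed in; nothing more can be done
None
```

The job is handed in. All three strips that were in the box are seated end to end behind the lip, the rail is fully down over them, and the offcut, pliers and coloured look-alikes were left alone. The judge returned no verdict.

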